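# Re-seat and load the nest plate of the laser marker

### The arm

A 6-joint arm with a two-finger parallel gripper is mounted at the origin on the work surface. World frame = base frame: x ahead of the robot, y to its left, z up, the work surface at z = 0. Lengths are in m, angles in rad, forces in N, time in s.
With the tool pointing down it reaches from about 0.225 to 0.875 m from the base axis. Payload 3.4 kg.
Tool frame: the origin (TCP) lies midway between the tips of the shut fingers; the grasp point (between the pads) lies 19 mm behind it (manip.grip_point_offset is the distance from the TCP to the grasp point, in m); z points along the fingers, y is the line along which they close (so a half turn about z gives the same grasp; the last joint's range is limited). The gripper opens to 85 mm and grips with 20 to 120 N. Pads are 22 mm wide; open, the fingers measure 114 mm over their backs; the gripper's body (76 mm by 85 mm) begins 54 mm behind the grasp point. The pads swing forward as they close: fully open they stand 13 mm farther back than shut.
Start: joints at [-1.3, 0.276, 1.505, -0, 1.361, -0.121], TCP at [0.22, -0.531, 0.231] pointing down, gripper open.
Joint ranges: [-2.89, 2.89], [-0.75, 2.08], [0.22, 2.7], [-1.18, 4.32], [0.11, 2.71], [-2.7, 2.7]. Speed limits (rad/s): [2.57, 2.57, 3.14, 3.14, 3.14, 3.14].

### API

Orientations are given as a unit quaternion [w, x, y, z].
In Python, from rig import manip gives the robot as it stands.
- The arm moves only by the shell command python3 -m handwheel 'ROWS' [FORCE]. ROWS is JSON, a list of rows, each an object with "translation": the shift along the tool's x, y, z in m, a list of three; "angular": the turn, a rotation vector about the tool's x, y, z in degrees, a list of three; "hand": the closure, from 0 (fully open) to 1 (shut). A call has 1 to 10 rows; each row shifts and turns the commanded pose from where the row before left it, along the tool's axes as they then stand; what a row does not reach is not made up. A row lasts 1/12 s, in which the tool goes at most 41.7 mm and 7.16 degrees, less where a joint would pass 70% of its speed; a pose out of reach is approached as far as the arm can. A call with a gripper value outside its range is refused whole. The fingers move at their own pace and stop on an object; FORCE is the grip in N (left out, the last holds). Time passes only in rows, so rows that do not move let the fingers close. It gives the time, the measured TCP pose, the force, the opening and the grip force at its end, in the units of the state.
- manip.get_state(): the state, without advancing time (a new reading comes with each control period).
- manip.get_image(name): name is "scene" or "side" or "wrist"; returns the picture (400x640x3 uint8, red, green, blue); there is no depth.
- manip.camera_info(name): a dict with "camera_matrix" (3x3 intrinsics, pixels), "eye" and "orientation" of the camera in the world; the wrist camera has in their place "tool_from_camera" (4x4, takes a point from camera to tool coordinates, whose origin is the TCP and whose axes are the flange's). Camera axes: x right, y down, z forward; pixel columns grow to the right and rows downward; lengths in m; the calibration is good to about 2 mm. A picture is of the moment at which its call begins: read the wrist's pose just before it. camera_info takes no time and is no camera call.
- manip.sign_off(): hands the job in; it is judged then, once.
The state is a dict: "clock": time; "qpos": joint angles; "qd": joint speeds; "effort": joint torques, N m; "position": TCP position; "ee_rot": TCP orientation; "contact_force": force on the tool from outside, world axes, zero at the start; "moment": the same for the moment, N m; "width": finger opening in m; "gripper_force": force on a finger pad.
Only numpy, scipy, OpenCV 4.12 (cv2) and the standard library are available. Lean on these libraries where they do the work, as an engineer would, in place of code of your own. Each camera call takes 0.05 s, during which the arm holds its last target. There are 200 camera calls.

### The job

The nest plate on the laser marker's dial has been clamped crooked. Trip the breaker with its test button so that its lever drops and leave it off while you work: find out by trying which way the tee nut frees (its thread hand is not marked) and slacken it well off, push the plate fully home against the two dowels and the end stop, clamp it firmly again, and lay every silver bar flat in a nest of its own. When all that is done, lift the breaker lever right back up, and leave the other things on the bench where they are.

Things in the scene. Friction and masses are not known exactly. Their poses are not given: they have to be found in the camera images.
- dial: Fixed rotary dial of a laser marker, held by its brake: round aluminium, 276 mm across, top face 57 mm above the bench. Origin: spindle axis at bench height, z up. On it, standing 16 mm high: two steel dowels (8 mm dia.) at x = 84, y = +-42 mm, inner sides at x = 80; end stop (block 24 x 12 mm) at x = 0, y = 66, inner face y = 60. Spindle 16 mm dia. in the middle, with flange and tee nut.
- nest_plate: Aluminium plate 160 (x) x 120 (y) x 10 mm, 0.5 kg, on the dial. Origin: centre of its underside. A 40 mm slot from the +x edge to x = -20 goes round the spindle. Home: +x edge on both dowels, +y edge on the end stop, origin on the dial's axis, axes as the dial's. Starts 8-20 mm short in x, 4-9 mm short in y, up to 3 deg askew. Its -x and -y edges can be pushed by a closed gripper.
- clamp_nut (a joint): Angle of the dark steel tee nut on the dial's spindle, rad, anticlockwise from above positive; 0 as found, clamped. Thread hand not marked: one way it is tight and will not go, the other way it frees and turns up to 3.8 rad (loosened after 2.2). About 0.15 Nm, lead 6 mm a turn; the flange under it rises with it. Clamped again when turned back until it stops, within 0.25 rad of 0.
- nut_grip (a point): Point on the tee nut's axis at the height to grip, 9 mm below the top of its bar. Bar 56 long, 14 thick, 24 mm high, its underside 10 mm above the flange (60 mm dia., 6 mm thick, lying on the plate while clamped). x along the bar, z up; with the nut at 0 the bar lies along the dial's x.
- nest0 (a point): Nest 0: centre of the floor of a pocket in the plate's top, 50 (x) x 28 (y) mm and 3 mm deep, floor 7 mm above the plate's underside; axes as the plate's; at plate x = -48, y = -40 mm.
- nest1 (a point): Nest 1: centre of the floor of a pocket in the plate's top, 50 (x) x 28 (y) mm and 3 mm deep, floor 7 mm above the plate's underside; axes as the plate's; at plate x = -48, y = 40 mm.
- nest2 (a point): Nest 2: centre of the floor of a pocket in the plate's top, 50 (x) x 28 (y) mm and 3 mm deep, floor 7 mm above the plate's underside; axes as the plate's; at plate x = 48, y = -40 mm.
- nest3 (a point): Nest 3: centre of the floor of a pocket in the plate's top, 50 (x) x 28 (y) mm and 3 mm deep, floor 7 mm above the plate's underside; axes as the plate's; at plate x = 48, y = 40 mm.
- bar0: Cast silver bar, 46 (x, with lug) x 24 (y) x 10 mm, 100 g: solid from x = -23 to 15 mm, then a hanging lug 11 mm wide, 5 mm thick at the +x end. Origin: under the centre of the whole length; z up. Lies flat on the bench left of the dial. Two to four of bar0 to bar3 are there, the rest absent. May point either way in its nest.
- bar1: Cast silver bar, 46 (x, with lug) x 24 (y) x 10 mm, 100 g: solid from x = -23 to 15 mm, then a hanging lug 11 mm wide, 5 mm thick at the +x end. Origin: under the centre of the whole length; z up. Lies flat on the bench left of the dial. Two to four of bar0 to bar3 are there, the rest absent. May point either way in its nest.
- bar2: Cast silver bar, 46 (x, with lug) x 24 (y) x 10 mm, 100 g: solid from x = -23 to 15 mm, then a hanging lug 11 mm wide, 5 mm thick at the +x end. Origin: under the centre of the whole length; z up. Lies flat on the bench left of the dial. Two to four of bar0 to bar3 are there, the rest absent. May point either way in its nest.
- bar3: Cast silver bar, 46 (x, with lug) x 24 (y) x 10 mm, 100 g: solid from x = -23 to 15 mm, then a hanging lug 11 mm wide, 5 mm thick at the +x end. Origin: under the centre of the whole length; z up. Lies flat on the bench left of the dial. Two to four of bar0 to bar3 are there, the rest absent. May point either way in its nest.
- console: Fixed grey sloping box, 130 mm wide, right of the dial; its panel rises away from the robot at 35 deg, from 22 to 127 mm high over 150 mm. Centred on it a white breaker 72 wide, 86 along the slope, 18 mm thick: black toggle lever at y = +16 mm, round grey test button at y = -22. Origin: under the panel's middle at bench height; x away from the robot, up the slope.
- rcd_lever (a joint): Angle of the breaker's black toggle lever, rad: 0 fully up (on, leaning 0.45 rad up the slope from the breaker face's perpendicular), 0.9 fully down (off, leaning 0.45 rad down the slope). Hinge level, along the console's y. It flips by itself to the end nearer which it is left; the middle is at about 0.35. Needs about 1 N at its tip.
- lever_tip (a point): Middle of the end of the toggle's paddle (26 wide, 10 mm thick), 38 mm from its hinge, about 18 mm clear of the breaker's face at both ends. To lift it, put closed fingertips below it on the slope and push its underside up along the slope past the middle.
- test_button (a joint): Travel of the breaker's test button, m: 0 out, 0.006 fully in. Pressed nearly fully in, it trips the breaker and the lever drops; it springs back when released. Full travel takes about 4 N.
- button_top (a point): Centre of the test button's face, 18 mm diameter, 8 mm proud of the breaker's face; x points up the slope, z out of the panel (35 deg from vertical, towards the robot). Press against z.
- bench_block: Steel bench block, 90 x 90 x 22 mm; a bystander to leave alone. Origin: on its underside.
- doming_block: Brass doming block, a 44 mm cube with round hollows; a bystander to leave alone. Origin: on its underside.
- surface_gauge: Brass post on a round foot, 42 mm across, 86 mm high; a bystander to leave alone. Origin: on its underside.
- loupe: Black loupe, 38 mm across, 28 mm high; a bystander to leave alone. Origin: on its underside.
- tweezers: Steel tweezers, about 130 mm long; a bystander to leave alone. Origin: on its underside.
- gauge_ring: Brass ring, 26 mm across, 7 mm high; a bystander to leave alone. Origin: on its underside.
- polish_jar: Amber glass jar, 56 mm across, 60 mm high; a bystander to leave alone. Origin: on its underside.

How it is judged:
By the outcome, as a careful person would: the job done as asked, in the order asked, and still so for the second after the job is handed in, with the robot touching nothing.
Of bar0, bar1, bar2, bar3 only 2 to 4 are there at a start; the rules pass over those that are not, and their reading is None.
At some moment in a run one of bar0, bar1, bar2, bar3 may be knocked a few centimetres aside while the robot is not near it.
Once in a run the grip may slacken for a moment while it holds something.
It also fails if it takes over 210 s, if anything falls off the work surface, if the arm or the gripper's body presses on something with over 40 N, if the wrist force passes 120 N, or if a joint passes its speed limit or range.

## Working session

There is one attempt and no reset: what is moved stays moved. The work goes in short steps, Python scripts to look and compute and a shell command to move; the robot and the scene stay as the last step left them, time stands still between calls to the robot, and variables do not carry over. Pictures are saved under pics/ and viewed, at most 14 in all, crops included, and the job is handed in when it is done.

```bash
ls; mkdir -p pics
cat > h.py <<'E'
import numpy as np, cv2, json
from rig import manip
from scipy.spatial.transform import Rotation as R
def rot(q): return R.from_quat([q[1],q[2],q[3],q[0]]).as_matrix()
def cam(name,st=None):
    i=manip.camera_info(name); K=np.array(i["camera_matrix"])
    if name=="wrist":
        T=np.eye(4); T[:3,:3]=rot(st["ee_rot"]); T[:3,3]=st["position"]
        M=T@np.array(i["tool_from_camera"]); return K,M[:3,:3],M[:3,3]
    o=np.array(i["orientation"]); return K,(o if o.shape==(3,3) else rot(o)),np.array(i["eye"])
def snap(name,f):
    st=manip.get_state(); im=manip.get_image(name)
    cv2.imwrite("pics/"+f+".png",im[:,:,::-1]); json.dump({k:np.asarray(v).tolist() for k,v in st.items()},open("pics/"+f+".json","w")); return im,st
def px2w(c,u,v,z):
    K,Rm,e=c; d=Rm@np.linalg.solve(K,[u,v,1]); return e+d*(z-e[2])/d[2]
def w2px(c,p):
    K,Rm,e=c; q=K@(Rm.T@(np.asarray(p)-e)); return q[:2]/q[2]
def ld(f): return json.load(open("pics/"+f+".json"))
def rel(p,st=None):
    "world shift to tool axes (mm)"
    st=st or manip.get_state(); return np.round(1000*rot(st["ee_rot"]).T@(np.asarray(p)-st["position"]),1)
E
python3 - <<'E'
from h import *
for n in("scene","side"): snap(n,n+"0"); print(n,*cam(n))
st=manip.get_state(); print(st, manip.camera_info("wrist"), manip.grip_point_offset)
print(rot(st["ee_rot"]))
E
```

```text
pics
scene [[368.55276026   0.         320.02467316]
 [  0.         368.55276026 195.78162807]
 [  0.           0.           1.        ]] [[-0.76675556  0.40778073 -0.495783  ]
 [ 0.64153687  0.51410168 -0.56932408]
 [ 0.02272348 -0.75459548 -0.6557967 ]] [1.02866335 0.57083483 0.71779644]
side [[483.37818999   0.         317.57642913]
 [  0.         483.37818999 203.13014694]
 [  0.           0.           1.        ]] [[-0.8364724  -0.31671928  0.44721676]
 [-0.54797046  0.49308718 -0.67571696]
 [-0.00650426 -0.81028016 -0.58600662]] [0.06338082 0.76135628 0.76279814]
{'clock': 0.1, 'qpos': array([-1.30000819e+00,  2.76483101e-01,  1.50596213e+00, -1.16048537e-05,
        1.36071707e+00, -1.21042983e-01]), 'qd': array([ 2.69333733e-04, -1.50385292e-03, -4.60880595e-03,  8.90845224e-05,
        9.23928229e-04, -1.43334099e-03]), 'effort': array([-7.10095301e-04, -4.17707670e+01, -2.46405691e+01, -3.00264983e-04,
        5.83003712e-03, -1.85494730e-05]), 'position': array([ 0.21942648, -0.5309892 ,  0.23057166]), 'ee_rot': array([-7.82202862e-04,  9.80869315e-01,  1.94665792e-01, -6.
[... 186 characters left out ...]
026} {'camera_matrix': array([[328.29636706,   0.        , 315.61025238],
       [  0.        , 328.29636706, 194.97858028],
       [  0.        ,   0.        ,   1.        ]]), 'tool_from_camera': array([[ 1.22953882e-04, -9.62134444e-01, -2.72575306e-01,
         6.82437880e-02],
       [ 9.99999757e-01, -6.88056681e-05,  6.93951916e-04,
         1.04029803e-03],
       [-6.86429766e-04, -2.72575325e-01,  9.62134201e-01,
        -1.43424527e-01],
       [ 0.00000000e+00,  0.00000000e+00,  0.00000000e+00,
         1.00000000e+00]])} 0.0187
[[ 9.24210451e-01  3.81883303e-01 -4.30803728e-04]
 [ 3.81883504e-01 -9.24209236e-01  1.50941822e-03]
 [ 1.78268829e-04 -1.55953693e-03 -9.99998768e-01]]
```

View pics/scene0.png

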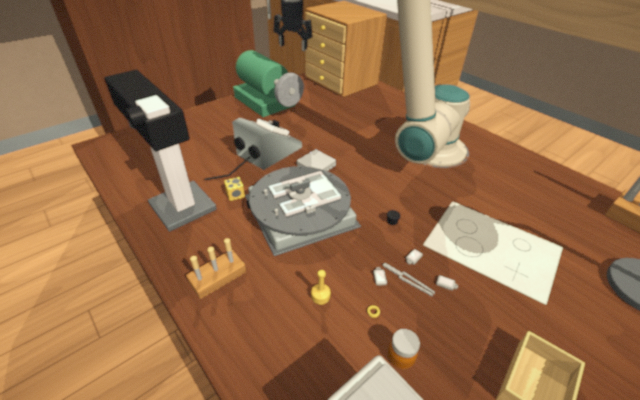

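View pics/side0.png

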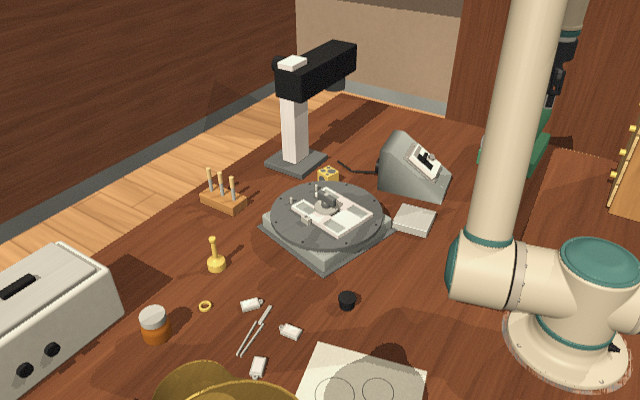

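Three bars are visible: at side (251,305), (290,332), (259,367) and scene (380,276), (413,257), (447,283). The dial centre is near side (328,215) / scene (299,198), and the console is near side (415,167) with the breaker at about (427,160).

Run:
```python
from h import *
s=cam("side"); c=cam("scene")
for n,a,b,z in [("dial",(327,215),(300,198),.057),("bars",(251,305),(380,276),.005),("",(290,332),(413,257),.005),("",(259,367),(447,283),.005),("block",(414,220),(317,162),.022),("brk",(427,160),(268,130),.095),("loupe",(347,293),(393,214),.03),("dome",(327,172),(234,188),.044),("gauge foot",(216,265),(320,297),.0)]:
    print(n,px2w(s,*a,z).round(3),px2w(c,*b,z).round(3))
import cv2
im=cv2.imread("pics/side0.png"); cv2.imwrite("pics/c1.png",cv2.resize(im[120:290,240:460],None,fx=3.5,fy=3.5,interpolation=2))
```

```text
dial [ 0.556 -0.024  0.057] [ 0.578 -0.03   0.057]
bars [0.56  0.264 0.005] [0.564 0.263 0.005]
 [0.451 0.276 0.005] [0.457 0.275 0.005]
 [0.452 0.372 0.005] [0.457 0.375 0.005]
block [ 0.387 -0.163  0.022] [ 0.404 -0.166  0.022]
brk [ 0.434 -0.332  0.095] [ 0.482 -0.322  0.095]
loupe [0.399 0.148 0.03 ] [0.402 0.154 0.03 ]
dome [ 0.671 -0.205  0.044] [ 0.689 -0.191  0.044]
gauge foot [0.709 0.21  0.   ] [0.71  0.215 0.   ]
```

View pics/c1.png

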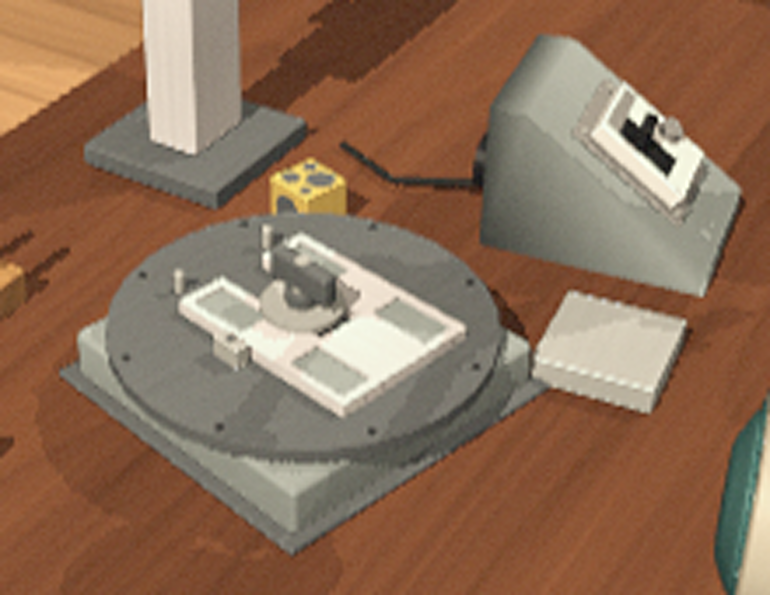

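```bash
python3 - <<'E'
from h import *
def tri(a,b):
    A=[];B=[]
    for n,(u,v) in(("side",a),("scene",b)):
        K,Rm,e=cam(n); d=Rm@np.linalg.solve(K,[u,v,1]); d/=np.linalg.norm(d); P=np.eye(3)-np.outer(d,d); A.append(P);B.append(P@e)
    return np.linalg.lstsq(np.vstack(A),np.hstack(B),rcond=None)[0].round(3)
print("head near end",tri((347,62),(165,125)),"far",tri((285,75),(130,95)), "col", tri((297,160),(180,205)))
E
python3 -m handwheel '[{"translation":[0,0,-0.01],"angular":[0,0,7],"hand":1},{"translation":[0,0,-0.01],"angular":[0,0,7],"hand":1},{"translation":[0,0,-0.01],"angular":[0,0,7],"hand":1},{"translation":[0,0,0],"angular":[0,0,1.4],"hand":1},{"translation":[0.03,-0.026,0],"angular":[0,0,0],"hand":1},{"translation":[0.03,-0.026,0],"angular":[0,0,0],"hand":1},{"translation":[0.03,-0.026,0],"angular":[0,0,0],"hand":1},{"translation":[0.03,-0.026,0],"angular":[0,0,0],"hand":1},{"translation":[0.03,-0.026,0],"angular":[0,0,0],"hand":1},{"translation":[0.03,-0.026,0],"angular":[0,0,0],"hand":1}]' 40
python3 -m handwheel '[{"translation":[0.03,-0.025,0],"angular":[0,0,0],"hand":1},{"translation":[0.03,-0.025,0],"angular":[0,0,0],"hand":1},{"translation":[0,0,0],"angular":[0,0,0],"hand":1},{"translation":[0,0,0],"angular":[0,0,0],"hand":1}]'
python3 - <<'E'
from h import *
im,st=snap("wrist","w1"); print(st["position"],rot(st["ee_rot"]).round(3))
E
```

```text
head near end [ 0.761 -0.421  0.225] far [ 0.85  -0.283  0.3  ] col [ 0.824 -0.274 -0.002]
clock: 0.93
position: [0.4003, -0.3736, 0.2605]
ee_rot: [-0.0, 1.0, 0.001, -0.0]
contact_force: [0.4, -0.7, -0.3]
width: -0.0003
gripper_force: 0.0
clock: 1.27
position: [0.4604, -0.3235, 0.2603]
ee_rot: [-0.0, 1.0, 0.003, -0.001]
contact_force: [-1.2, 0.2, -1.0]
width: 0.0001
gripper_force: 0.0
[ 0.46037081 -0.32345635  0.26029888] [[ 1.     0.007 -0.001]
 [ 0.007 -1.     0.001]
 [-0.001 -0.001 -1.   ]]
```

View pics/w1.png

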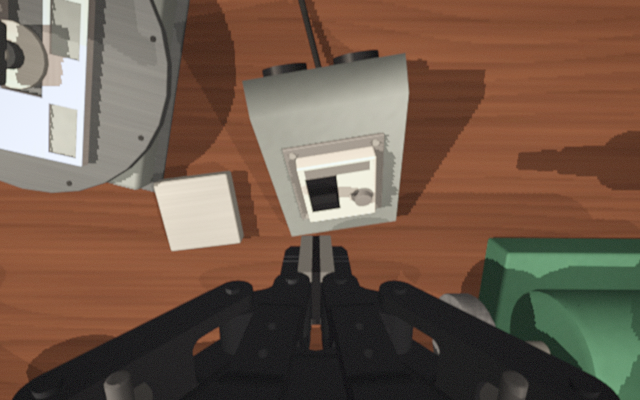

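Run:
```python
import cv2
im=cv2.imread("pics/w1.png"); cv2.imwrite("pics/c2.png",cv2.resize(im[45:245,235:420],None,fx=3,fy=3,interpolation=2))
```

```text
(no output)
```

View pics/c2.png

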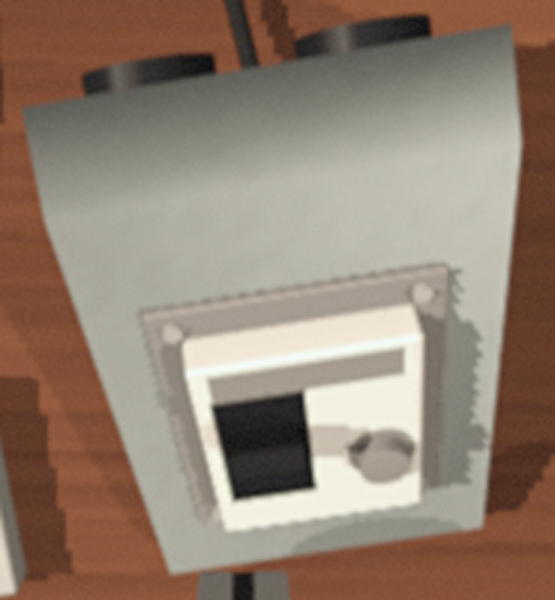

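The breaker face corners in the crop are (187,370), (421,342), (421,502), (225,530), and the button is at (383,460). The console's lower panel corners are (170,573) and (482,527).

```bash
cat > console.py <<'E'
from h import *
from scipy.optimize import least_squares
c35,s35=np.cos(np.radians(35)),np.sin(np.radians(35))
u=np.array([c35,0,s35]);n=np.array([-s35,0,c35]);mid=np.array([0,0,.0745]); yv=np.array([0,1,0])
def loc(a,y,h): return mid+a*u+y*yv+h*n   # along slope, y, height over panel
def W(p,x): return np.array([x[0],x[1],0])+R.from_euler('z',x[2]).apply(p)
if __name__=="__main__":
    st=ld("w1"); C=cam("wrist",st)
    obs=[((187,370),loc(.043,.036,.018)),((421,342),loc(.043,-.036,.018)),((421,502),loc(-.043,-.036,.018)),((225,530),loc(-.043,.036,.018)),((383,460),loc(0,-.022,.026)),((170,573),[-.075,.065,.022]),((482,527),[-.075,-.065,.022])]
    f=lambda x:np.hstack([w2px(C,W(p,x))-(np.array(q)/3+[235,45]) for q,p in obs])
    r=least_squares(f,[.46,-.325,.1]); x=r.x; print(x,np.degrees(x[2]),r.fun.round(1))
    # fit with button along-slope offset free
    g=lambda x:np.hstack([w2px(C,W(p,x))-(np.array(q)/3+[235,45]) for q,p in obs if p[1]!=-.022]); r2=least_squares(g,x); print(r2.x,r2.fun.round(1))
    bt=W(loc(0,-.022,.026),x); nn=R.from_euler('z',x[2]).apply(n); print("button",bt,"n",nn)
    # hinge height: lever tip 18 above face at lean .45 
    hz=.036-.038*np.cos(.45); print("lever tip on/off",[W(loc(.038*np.sin(a),.016,.036),x).round(4) for a in(.45,-.45)])
    for a in(.45,-.45): print((w2px(C,W(loc(.038*np.sin(a),.016,.036),x))-[235,45])*3)
E
python3 console.py
```

```text
[ 0.45160549 -0.34724406  0.15898876] 9.109384840737619 [-0.6  1.2  1.3 -1.5 -0.2  1.1 -0.1  1.1  0.5 -1.7 -0.4 -0.2 -0.8  0.4]
[ 0.45193482 -0.34729151  0.1604901 ] [-0.6  0.9  1.3 -2.  -0.1  0.8  0.   0.9 -0.2 -0.3 -0.6  0.1]
button [ 0.44036362 -0.37132762  0.09579795] n [-0.56634243 -0.09080851  0.81915204]
lever tip on/off [array([ 0.4421, -0.3326,  0.1135]), array([ 0.4153, -0.3369,  0.0945])]
[266.68398556 464.73063089]
[277.07594204 525.20725349]
```

```bash
python3 -m handwheel '[{"translation":[0,0,0],"angular":[0,0,-7],"hand":1},{"translation":[0,0,0],"angular":[0,0,-1.7],"hand":1},{"translation":[0,0,0],"angular":[0,7,0],"hand":1},{"translation":[0,0,0],"angular":[0,7,0],"hand":1},{"translation":[0,0,0],"angular":[0,7,0],"hand":1},{"translation":[0,0,0],"angular":[0,7,0],"hand":1},{"translation":[0,0,0],"angular":[0,7,0],"hand":1},{"translation":[0,0,0],"angular":[0,0,0],"hand":1}]'
python3 - <<'E'
from h import *
st=manip.get_state(); print(rot(st["ee_rot"]).round(3),rel([ .44036,-.37133,.0958]),st["qpos"])
E
```

```text
clock: 1.98
position: [0.4536, -0.3253, 0.2573]
ee_rot: [-0.025, 0.952, 0.068, 0.299]
contact_force: [-1.3, 0.9, -1.1]
width: -0.0002
gripper_force: 0.0
[[ 0.812  0.145  0.566]
 [ 0.115 -0.989  0.088]
 [ 0.572 -0.006 -0.82 ]] [-108.5   44.7  120.9] [-1.1253568   0.09188231  1.84631991  0.66005921  1.10639491  0.02683772]
```

```bash
python3 -m handwheel '[{"translation":[-0.027,0.011,0],"angular":[0,0,0],"hand":1},{"translation":[-0.027,0.011,0],"angular":[0,0,0],"hand":1},{"translation":[-0.027,0.011,0],"angular":[0,0,0],"hand":1},{"translation":[-0.027,0.0117,0],"angular":[0,0,0],"hand":1},{"translation":[0,0,0.03],"angular":[0,0,0],"hand":1},{"translation":[0,0,0.03],"angular":[0,0,0],"hand":1},{"translation":[0,0,0.03],"angular":[0,0,0],"hand":1},{"translation":[0,0,0.015],"angular":[0,0,0],"hand":1},{"translation":[0,0,0],"angular":[0,0,0],"hand":1},{"translation":[0,0,0],"angular":[0,0,0],"hand":1}]'
python3 - <<'E'
from h import *
st=manip.get_state(); print(rel([ .44036,-.37133,.0958]))
im,st=snap("wrist","w2")
E
```

```text
clock: 2.82
position: [0.4382, -0.374, 0.1129]
ee_rot: [-0.023, 0.951, 0.073, 0.299]
contact_force: [-0.1, -0.2, 0.3]
width: -0.0001
gripper_force: 0.0
[-7.8 -2.3 15.5]
```

View pics/w2.png

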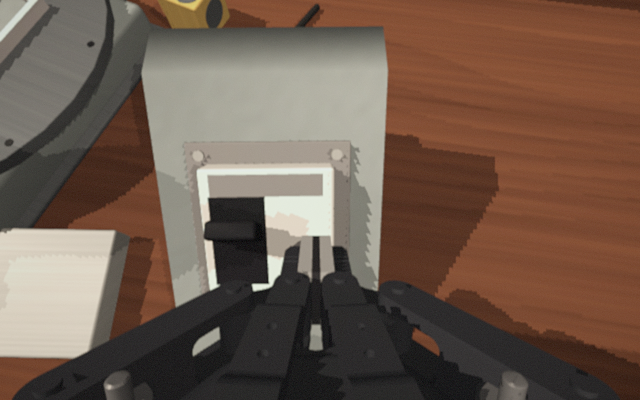

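The lever is still up, with its end at (230,230), and the fingertips are over the button, which they hide.

```bash
python3 -m handwheel '[{"translation":[-0.008,-0.002,0],"angular":[0,0,0],"hand":1},{"translation":[0,0,0.008],"angular":[0,0,0],"hand":1},{"translation":[0,0,0.006],"angular":[0,0,0],"hand":1},{"translation":[0,0,0.002],"angular":[0,0,0],"hand":1},{"translation":[0,0,0.002],"angular":[0,0,0],"hand":1},{"translation":[0,0,0],"angular":[0,0,0],"hand":1}]'
python3 -c "
from h import *
print(rel([ .44036,-.37133,.0958]))"
python3 -m handwheel '[{"translation":[0,0,0.002],"angular":[0,0,0],"hand":1},{"translation":[0,0,0.001],"angular":[0,0,0],"hand":1},{"translation":[0,0,0],"angular":[0,0,0],"hand":1}]'
python3 -c "
from h import *
print(rel([ .44036,-.37133,.0958])); snap('wrist','w3'); snap('side','s3')"
```

```text
clock: 3.37
position: [0.4416, -0.3711, 0.0938]
ee_rot: [-0.023, 0.951, 0.073, 0.3]
contact_force: [-1.8, -0.3, 0.6]
width: 0.0001
gripper_force: 0.7
[ 0.1  0.1 -2.4]
clock: 3.62
position: [0.4433, -0.3708, 0.0914]
ee_rot: [-0.023, 0.951, 0.073, 0.3]
contact_force: [-3.2, 0.3, 1.1]
width: -0.0001
gripper_force: 1.3
[ 0.   0.  -5.3]
```

```bash
python3 -c "
from h import *
a=cv2.imread('pics/w2.png')[140:340,150:390];b=cv2.imread('pics/w3.png')[140:340,150:390]
cv2.imwrite('pics/c3.png',cv2.resize(np.hstack([a,b]),None,fx=1.6,fy=1.6))"
```

```text
(no output)
```

View pics/c3.png

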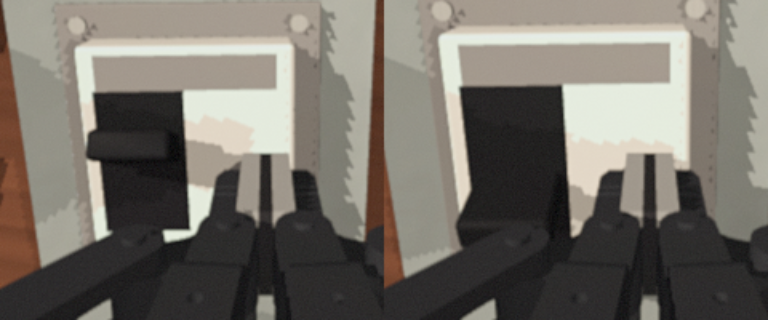

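The right-hand view shows the paddle now lying down the slope, so the breaker has tripped. I'm retreating to look at the dial.

```bash
python3 -m handwheel '[{"translation":[0,0,-0.03],"angular":[0,0,0],"hand":1},{"translation":[0,0,-0.04],"angular":[0,0,0],"hand":1},{"translation":[0,0,-0.04],"angular":[0,0,0],"hand":1},{"translation":[0,0,-0.04],"angular":[0,0,0],"hand":1},{"translation":[0,0,0],"angular":[0,-7,0],"hand":1},{"translation":[0,0,0],"angular":[0,-7,0],"hand":1},{"translation":[0,0,0],"angular":[0,-7,0],"hand":1},{"translation":[0,0,0],"angular":[0,-7,0],"hand":1},{"translation":[0,0,0],"angular":[0,-7,0],"hand":1},{"translation":[0,0,0],"angular":[0,0,0],"hand":1}]' >/dev/null
python3 -m handwheel '[{"translation":[0.0255,-0.0318,-0.01],"angular":[0,0,0],"hand":1},{"translation":[0.0255,-0.0318,-0.01],"angular":[0,0,0],"hand":1},{"translation":[0.0255,-0.0318,-0.01],"angular":[0,0,0],"hand":1},{"translation":[0.0255,-0.0318,-0.01],"angular":[0,0,0],"hand":1},{"translation":[0.0255,-0.0318,-0.01],"angular":[0,0,0],"hand":1},{"translation":[0.0255,-0.0318,-0.01],"angular":[0,0,0],"hand":1},{"translation":[0.0255,-0.0318,-0.01],"angular":[0,0,0],"hand":1},{"translation":[0.0255,-0.0318,-0.01],"angular":[0,0,0],"hand":1},{"translation":[0.0255,-0.0318,-0.01],"angular":[0,0,0],"hand":1},{"translation":[0.0255,-0.0318,-0.01],"angular":[0,0,0],"hand":1}]' >/dev/null
python3 -m handwheel '[{"translation":[0,0,0],"angular":[0,0,0],"hand":1},{"translation":[0,0,0],"angular":[0,0,0],"hand":1}]'
python3 - <<'E'
from h import *
im,st=snap("wrist","w4"); print(rot(st["ee_rot"]).round(3))
cv2.imwrite("pics/c4.png",cv2.resize(im[0:300,130:530,::-1],None,fx=2,fy=2,interpolation=2))
E
```

```text
clock: 5.55
position: [0.5609, -0.0319, 0.3135]
ee_rot: [-0.001, 0.997, 0.078, 0.0]
contact_force: [-0.3, 0.5, 0.4]
width: -0.0001
gripper_force: 0.0
[[ 0.988  0.156  0.001]
 [ 0.156 -0.988  0.002]
 [ 0.001 -0.002 -1.   ]]
```

View pics/c4.png

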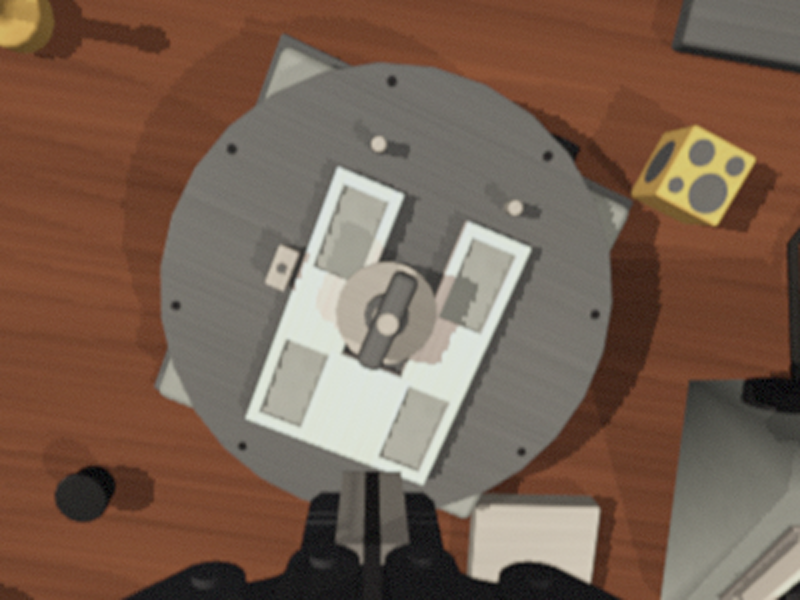

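Crop pixels: dowels at (379,143) and (514,207), end stop at (283,268). The plate corners are (336,168), (532,248), (424,485) and (246,418), and the nut bar's middle is (388,322), running from (368,365) to (408,275).

```bash
cat > fitd.py <<'E'
from h import *
from scipy.optimize import least_squares
def W(p,x): return np.array([x[0],x[1],0])+R.from_euler('z',x[2]).apply(p)
def fit(C,obs,x0=(.567,-.027,-.2)):
    f=lambda x:np.hstack([w2px(C,W(p,x))-q for q,p in obs]); r=least_squares(f,x0); return r.x,r.fun.round(1)
E
python3 - <<'E'
from fitd import *
C=cam("wrist",ld("w4")); F=lambda a,b:np.array([a/2+130,b/2])
D,r=fit(C,[(F(379,143),[.084,.042,.073]),(F(514,207),[.084,-.042,.073]),(F(283,268),[0,.066,.073]),(F(388,322),[0,0,.107])]); print("dial",D,np.degrees(D[2]),r)
P,r=fit(C,[(F(336,168),[.08,.06,.067]),(F(532,248),[.08,-.06,.067]),(F(424,485),[-.08,-.06,.067]),(F(246,418),[-.08,.06,.067])]); print("plate",P,np.degrees(P[2]),r)
a,b=px2w(C,*F(366,368),.107),px2w(C,*F(410,272),.107); print("nut",(a+b)/2,np.linalg.norm(a-b),np.degrees(np.arctan2(*(b-a)[1::-1])))
d=R.from_euler('z',-D[2]).apply([P[0]-D[0],P[1]-D[1],0]); print("plate in dial",d)
print(rel([D[0],D[1],.098-.0]))
json.dump(list(D),open("dial.json","w"))
E
```

```text
dial [ 0.56955811 -0.04076967 -0.25356032] -14.527936360495625 [-0.2  0.1  0.6 -0.3 -0.4 -0.2  0.   0.5]
plate [ 0.55420416 -0.04140419 -0.22028538] -12.621422586741051 [ 0.7 -0.1 -0.8 -0.  -0.2 -0.4  0.3  0.4]
nut [ 0.57056401 -0.04035862  0.107     ] 0.05706706509258132 -15.124093644659716
plate in dial [-0.01470384 -0.00446581  0.        ]
[  8.4   9.  215.1]
```

```bash
python3 -m handwheel '[{"translation":[0,0,0],"angular":[0,0,7],"hand":0.3},{"translation":[0,0,0],"angular":[0,0,7],"hand":0.3},{"translation":[0,0,0],"angular":[0,0,7],"hand":0.3},{"translation":[0,0,0],"angular":[0,0,2.5],"hand":0.3},{"translation":[0,0,0.035],"angular":[0,0,0],"hand":0.3},{"translation":[0,0,0.035],"angular":[0,0,0],"hand":0.3},{"translation":[0,0,0.035],"angular":[0,0,0],"hand":0.3},{"translation":[0,0,0.015],"angular":[0,0,0],"hand":0.3},{"translation":[0,0,0],"angular":[0,0,0],"hand":0.3},{"translation":[0,0,0],"angular":[0,0,0],"hand":0.3}]'
python3 -c "
from h import *
print(rel([.57,-.0406,.08]),rot(manip.get_state()['ee_rot']).round(3), manip.get_state()['qpos'])"
```

```text
clock: 6.43
position: [0.5592, -0.035, 0.1929]
ee_rot: [-0.0, 0.992, -0.13, -0.001]
contact_force: [-0.1, -0.6, 0.2]
width: 0.06
gripper_force: 0.0
[ 12.1   2.6 112.9] [[ 0.966 -0.257 -0.002]
 [-0.257 -0.966  0.001]
 [-0.003  0.    -1.   ]] [-1.86822695e-01  2.79459170e-01  1.59787824e+00  1.80223192e-04
  1.26682190e+00  1.64380589e+00]
```

```bash
python3 -m handwheel '[{"translation":[0.012,0.003,0.03],"angular":[0,0,0],"hand":0.3},{"translation":[0,0,0.035],"angular":[0,0,0],"hand":0.3},{"translation":[0,0,0.028],"angular":[0,0,0],"hand":0.3},{"translation":[0,0,0.02],"angular":[0,0,0],"hand":0.3},{"translation":[0,0,0],"angular":[0,0,0],"hand":0.3},{"translation":[0,0,0],"angular":[0,0,0],"hand":1},{"translation":[0,0,0],"angular":[0,0,0],"hand":1},{"translation":[0,0,0],"angular":[0,0,0],"hand":1},{"translation":[0,0,0],"angular":[0,0,0],"hand":1}]' 80
python3 -c "
from h import *
s=manip.get_state();print(rel([.57,-.0406,.08]),s['moment'])"
python3 -m handwheel '[{"translation":[0,0,0],"angular":[0,0,-3],"hand":1},{"translation":[0,0,0],"angular":[0,0,-3],"hand":1},{"translation":[0,0,0],"angular":[0,0,0],"hand":1},{"translation":[0,0,0],"angular":[0,0,0],"hand":1}]'
python3 -c "
from h import *
s=manip.get_state();print(s['moment'],R.from_matrix(rot(s['ee_rot'])).as_euler('zyx',degrees=True))"
```

```text
clock: 7.18
position: [0.5737, -0.0395, 0.0845]
ee_rot: [-0.0, 0.992, -0.129, 0.003]
contact_force: [-5.3, -0.8, 14.7]
width: 0.0123
gripper_force: 80.8
[-3.4  2.   4.5] [-0.24193459  0.61888408  0.03260562]
clock: 7.52
position: [0.574, -0.0392, 0.0846]
ee_rot: [-0.001, 0.997, -0.08, 0.004]
contact_force: [-0.9, 1.8, 9.8]
width: 0.0122
gripper_force: 95.5
[ 0.16183483  0.13892983 -1.76317282] [   9.12046133    0.41986062 -179.93381734]
```

Anticlockwise meets 1.8 Nm, so it is tight that way; I'll try clockwise.

```bash
python3 -m handwheel '[{"translation":[0,0,0],"angular":[0,0,3],"hand":1},{"translation":[0,0,0],"angular":[0,0,3],"hand":1},{"translation":[0,0,0],"angular":[0,0,3],"hand":1},{"translation":[0,0,0],"angular":[0,0,3],"hand":1},{"translation":[0,0,0],"angular":[0,0,3],"hand":1},{"translation":[0,0,0],"angular":[0,0,3],"hand":1},{"translation":[0,0,0],"angular":[0,0,0],"hand":1},{"translation":[0,0,0],"angular":[0,0,0],"hand":1}]'
python3 -c "
from h import *
s=manip.get_state();print(s['moment'],s['qpos'],rel([.57,-.0406,.08]))"
```

```text
clock: 8.18
position: [0.5735, -0.0403, 0.0846]
ee_rot: [0.0, 0.973, -0.231, 0.003]
contact_force: [-1.1, -1.7, 8.3]
width: 0.0122
gripper_force: 84.7
[-0.17036284  0.35638284  0.0536952 ] [-1.90480742e-01  3.90471149e-01  1.72557416e+00 -1.22197884e-03
  1.01900567e+00  1.84739375e+00] [-3.   1.9  4.6]
```

Clockwise it turns freely (0.05 Nm), so the thread is left-hand. I'll regrasp half a turn round to get the full wrist range.

```bash
python3 -m handwheel '[{"translation":[0,0,0],"angular":[0,0,0],"hand":0.3},{"translation":[0,0,0],"angular":[0,0,0],"hand":0.3},{"translation":[0,0,-0.02],"angular":[0,0,0],"hand":0.3},{"translation":[0,0,-0.03],"angular":[0,0,0],"hand":0.3},{"translation":[-0.003,0,0],"angular":[0,0,0],"hand":0.3},{"translation":[0,0,0],"angular":[0,0,-7],"hand":0.3},{"translation":[0,0,0],"angular":[0,0,-7],"hand":0.3},{"translation":[0,0,0],"angular":[0,0,-7],"hand":0.3},{"translation":[0,0,0],"angular":[0,0,-7],"hand":0.3},{"translation":[0,0,0],"angular":[0,0,-7],"hand":0.3}]' >/dev/null
python3 -c "
from h import *
s=manip.get_state();print(rel([.571,-.0392,.0825]))"
python3 -m handwheel '[{"translation":[0,0,0],"angular":[0,0,-7],"hand":0.3},{"translation":[0,0,0],"angular":[0,0,-7],"hand":0.3},{"translation":[0,0,0],"angular":[0,0,-7],"hand":0.3},{"translation":[0,0,0],"angular":[0,0,-7],"hand":0.3},{"translation":[0,0,0],"angular":[0,0,-7],"hand":0.3},{"translation":[0,0,0],"angular":[0,0,-7],"hand":0.3},{"translation":[0,0,0],"angular":[0,0,-7],"hand":0.3},{"translation":[0,0,0],"angular":[0,0,-7],"hand":0.3},{"translation":[0,0,0],"angular":[0,0,-7],"hand":0.3},{"translation":[0,0,0],"angular":[0,0,-7],"hand":0.3}]' >/dev/null
python3 -m handwheel '[{"translation":[0,0,0],"angular":[0,0,-7],"hand":0.3},{"translation":[0,0,0],"angular":[0,0,-7],"hand":0.3},{"translation":[0,0,0],"angular":[0,0,-7],"hand":0.3},{"translation":[0,0,0],"angular":[0,0,-7],"hand":0.3},{"translation":[0,0,0],"angular":[0,0,-7],"hand":0.3},{"translation":[0,0,0],"angular":[0,0,-7],"hand":0.3},{"translation":[0,0,0],"angular":[0,0,-7],"hand":0.3},{"translation":[0,0,0],"angular":[0,0,-7],"hand":0.3},{"translation":[0,0,0],"angular":[0,0,-7],"hand":0.3},{"translation":[0,0,0],"angular":[0,0,-7],"hand":0.3}]' >/dev/null
python3 -m handwheel '[{"translation":[0,0,0],"angular":[0,0,-5],"hand":0.3},{"translation":[0,0,0],"angular":[0,0,0],"hand":0.3},{"translation":[0,0,0],"angular":[0,0,0],"hand":0.3}]'
python3 -c "
from h import *
s=manip.get_state();print(rel([.571,-.0392,.0825]),s['qpos'])"
```

```text
[ 1.7  1.3 48.9]
clock: 10.93
position: [0.5689, -0.0381, 0.1312]
ee_rot: [0.001, 0.232, 0.973, -0.0]
contact_force: [0.1, 0.6, -0.8]
width: 0.0597
gripper_force: 0.0
[-2.3 -0.1 48.7] [-1.88803972e-01  3.41143516e-01  1.67109655e+00 -1.14479933e-04
  1.12829886e+00 -1.29047383e+00]
```

```bash
python3 -m handwheel '[{"translation":[-0.002,0,0.02],"angular":[0,0,0],"hand":0.3},{"translation":[0,0,0.02],"angular":[0,0,0],"hand":0.3},{"translation":[0,0,0.008],"angular":[0,0,0],"hand":0.3},{"translation":[0,0,0],"angular":[0,0,0],"hand":0.3}]'
python3 -m handwheel '[{"translation":[0,0,0],"angular":[0,0,0],"hand":1},{"translation":[0,0,0],"angular":[0,0,0],"hand":1},{"translation":[0,0,0],"angular":[0,0,0],"hand":1},{"translation":[0,0,0],"angular":[0,0,0],"hand":1}]'
python3 -m handwheel '[{"translation":[0,0,0],"angular":[0,0,6],"hand":1},{"translation":[0,0,0],"angular":[0,0,6],"hand":1},{"translation":[0,0,0],"angular":[0,0,6],"hand":1},{"translation":[0,0,-0.0003],"angular":[0,0,6],"hand":1},{"translation":[0,0,0],"angular":[0,0,6],"hand":1},{"translation":[0,0,0],"angular":[0,0,0],"hand":1},{"translation":[0,0,0],"angular":[0,0,0],"hand":1}]'
python3 -c "
from h import *
s=manip.get_state();print(rel([.571,-.0392,.0825]),s['moment'],s['qpos'][5])"
```

```text
clock: 11.27
position: [0.5688, -0.0387, 0.0808]
ee_rot: [-0.002, 0.232, 0.973, -0.0]
contact_force: [-1.1, 0.2, 0.0]
width: 0.0597
gripper_force: 0.0
clock: 11.6
position: [0.5717, -0.0394, 0.0847]
ee_rot: [0.002, 0.231, 0.973, -0.0]
contact_force: [-2.2, 0.9, 11.9]
width: 0.0122
gripper_force: 79.0
clock: 12.18
position: [0.5711, -0.0404, 0.0849]
ee_rot: [0.002, 0.475, 0.88, -0.001]
contact_force: [-1.9, -3.8, 6.1]
width: 0.0123
gripper_force: 81.4
[1.  0.6 2.4] [-0.58549307  0.41665725 -0.0744675 ] -0.7694225890796731
```

```bash
python3 -m handwheel '[{"translation":[0,0,-0.0001],"angular":[0,0,7],"hand":1},{"translation":[0,0,-0.0001],"angular":[0,0,7],"hand":1},{"translation":[0,0,-0.0001],"angular":[0,0,7],"hand":1},{"translation":[0,0,-0.0001],"angular":[0,0,7],"hand":1},{"translation":[0,0,-0.0001],"angular":[0,0,7],"hand":1},{"translation":[0,0,-0.0001],"angular":[0,0,7],"hand":1},{"translation":[0,0,-0.0001],"angular":[0,0,7],"hand":1},{"translation":[0,0,-0.0001],"angular":[0,0,7],"hand":1},{"translation":[0,0,-0.0001],"angular":[0,0,7],"hand":1},{"translation":[0,0,-0.0001],"angular":[0,0,7],"hand":1}]'
python3 -c "
from h import *
s=manip.get_state();print(s['moment'],s['qpos'][5])"
python3 -m handwheel '[{"translation":[0,0,-0.0001],"angular":[0,0,7],"hand":1},{"translation":[0,0,-0.0001],"angular":[0,0,7],"hand":1},{"translation":[0,0,-0.0001],"angular":[0,0,7],"hand":1},{"translation":[0,0,-0.0001],"angular":[0,0,7],"hand":1},{"translation":[0,0,-0.0001],"angular":[0,0,7],"hand":1},{"translation":[0,0,-0.0001],"angular":[0,0,7],"hand":1},{"translation":[0,0,-0.0001],"angular":[0,0,7],"hand":1},{"translation":[0,0,-0.0001],"angular":[0,0,7],"hand":1},{"translation":[0,0,-0.0001],"angular":[0,0,7],"hand":1},{"translation":[0,0,-0.0001],"angular":[0,0,7],"hand":1}]'
python3 -m handwheel '[{"translation":[0,0,0],"angular":[0,0,0],"hand":1},{"translation":[0,0,0],"angular":[0,0,0],"hand":1}]'
python3 -c "
from h import *
s=manip.get_state();print(s['moment'],s['qpos'][5])"
```

```text
clock: 13.02
position: [0.5685, -0.0401, 0.086]
ee_rot: [0.0, 0.895, 0.446, -0.002]
contact_force: [-6.8, -2.5, 10.6]
width: 0.0125
gripper_force: 81.8
[-0.40259047  1.21047224  0.26717733] 0.45733367162014366
clock: 13.85
position: [0.5677, -0.0378, 0.0873]
ee_rot: [-0.0, 0.989, -0.148, -0.002]
contact_force: [-7.0, 3.6, 13.7]
width: 0.0124
gripper_force: 85.5
clock: 14.02
position: [0.5677, -0.0378, 0.0873]
ee_rot: [-0.001, 0.989, -0.146, -0.002]
contact_force: [-8.1, 2.2, 12.8]
width: 0.0122
gripper_force: 85.4
[ 0.51620467  1.4374569  -0.0880151 ] 1.674098867466804
```

Slackened about 3.2 rad. Now I'll release and push the plate.

```bash
python3 -m handwheel '[{"translation":[0,0,0],"angular":[0,0,0],"hand":0.4},{"translation":[0,0,0],"angular":[0,0,0],"hand":0.4},{"translation":[0,0,-0.03],"angular":[0,0,0],"hand":0.4},{"translation":[0,0,-0.03],"angular":[0,0,-2.4],"hand":1},{"translation":[-0.03,0,0],"angular":[0,0,0],"hand":1},{"translation":[-0.03,0,0],"angular":[0,0,0],"hand":1},{"translation":[-0.03,0,0],"angular":[0,0,0],"hand":1},{"translation":[-0.03,0,0],"angular":[0,0,0],"hand":1},{"translation":[0,0,0.03],"angular":[0,0,0],"hand":1},{"translation":[0,0,0],"angular":[0,0,0],"hand":1}]' 40
python3 -c "
from h import *
s=manip.get_state();print(rel([.4534,-.0107,.0605]),rot(s['ee_rot']).round(3))"
```

```text
clock: 14.85
position: [0.4504, -0.0085, 0.1128]
ee_rot: [-0.0, 0.992, -0.125, -0.003]
contact_force: [-0.8, 0.2, -0.2]
width: 0.0
gripper_force: 0.0
[ 3.7  1.4 52.3] [[ 0.969 -0.248 -0.005]
 [-0.248 -0.969  0.001]
 [-0.005  0.001 -1.   ]]
```

```bash
python3 -m handwheel '[{"translation":[0,0.0014,0.03],"angular":[0,0,0],"hand":1},{"translation":[0,0,0.0215],"angular":[0,0,0],"hand":1},{"translation":[0,0,0],"angular":[0,0,0],"hand":1},{"translation":[0.01,0,0],"angular":[0,0,0],"hand":1},{"translation":[0.006,0,0],"angular":[0,0,0],"hand":1},{"translation":[0.004,0,0],"angular":[0,0,0],"hand":1},{"translation":[0.003,0,0],"angular":[0,0,0],"hand":1},{"translation":[0.003,0,0],"angular":[0,0,0],"hand":1},{"translation":[0.002,0,0],"angular":[0,0,0],"hand":1}]'
python3 -m handwheel '[{"translation":[0.002,0,0],"angular":[0,0,0],"hand":1},{"translation":[0.001,0,0],"angular":[0,0,0],"hand":1},{"translation":[0,0,0],"angular":[0,0,0],"hand":1}]'
cat > dp.py <<'E'
from h import *
D=json.load(open("dial.json")); s=manip.get_state()
f=lambda v:R.from_euler('z',-D[2]).apply(v)
print("tcp in dial mm",(1000*f(s["position"]-np.array([D[0],D[1],0]))).round(1),"F",f(s["contact_force"]).round(1), "yaw err",np.degrees(np.arctan2(rot(s['ee_rot'])[1,0],rot(s['ee_rot'])[0,0])-D[2]).round(1))
E
python3 dp.py
```

```text
clock: 15.6
position: [0.478, -0.0167, 0.0643]
ee_rot: [-0.0, 0.992, -0.125, -0.004]
contact_force: [-10.0, 2.8, 9.4]
width: 0.0001
gripper_force: 6.9
clock: 15.85
position: [0.4813, -0.0175, 0.0643]
ee_rot: [-0.0, 0.992, -0.125, -0.003]
contact_force: [-9.3, 2.0, 7.3]
width: -0.0001
gripper_force: 5.7
tcp in dial mm [-91.3   0.3  64.3] F [-9.5 -0.4  7.3] yaw err 0.2
```

```bash
python3 -m handwheel '[{"translation":[0.002,0,0],"angular":[0,0,0],"hand":1},{"translation":[0.002,0,0],"angular":[0,0,0],"hand":1},{"translation":[0,0,0],"angular":[0,0,0],"hand":1}]' ; python3 dp.py
python3 -m handwheel '[{"translation":[0.002,0,0],"angular":[0,0,0],"hand":1},{"translation":[0.002,0,0],"angular":[0,0,0],"hand":1},{"translation":[0,0,0],"angular":[0,0,0],"hand":1}]' ; python3 dp.py
python3 -c "
from h import *
im,st=snap('side','s5'); cv2.imwrite('pics/c5.png',cv2.resize(im[150:290,240:420,::-1],None,fx=4,fy=4,interpolation=2))"
```

```text
clock: 16.1
position: [0.4815, -0.0176, 0.0642]
ee_rot: [-0.001, 0.992, -0.125, -0.007]
contact_force: [-14.6, 4.5, 14.6]
width: 0.0001
gripper_force: 10.4
tcp in dial mm [-91.1   0.4  64.2] F [-15.3   0.7  14.6] yaw err 0.2
clock: 16.35
position: [0.4817, -0.0176, 0.0641]
ee_rot: [-0.001, 0.992, -0.125, -0.01]
contact_force: [-20.3, 4.7, 20.4]
width: -0.0001
gripper_force: 15.0
tcp in dial mm [-90.9   0.3  64.1] F [-20.8  -0.6  20.4] yaw err 0.2
```

View pics/c5.png

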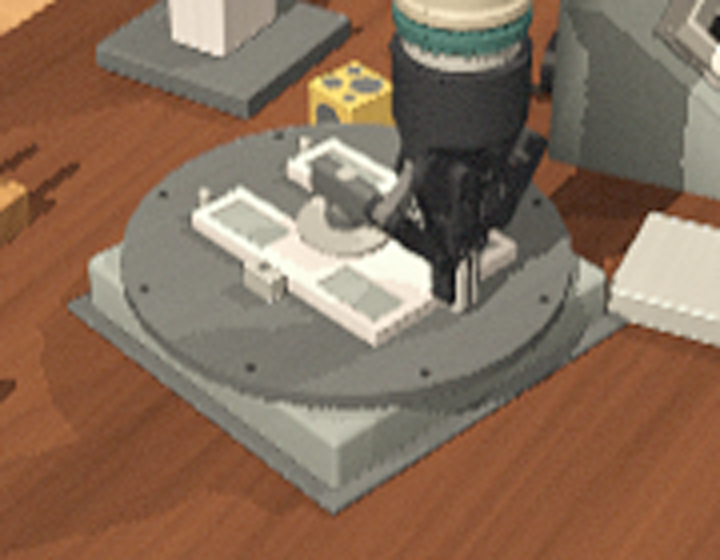

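The plate's far edge stands at the dowels. The push stopped dead at 21 N with TCP x = -91, which is 80 plus half a pad. Next is the -y edge.

```bash
python3 -m handwheel '[{"translation":[-0.023,0,0],"angular":[0,0,0],"hand":1},{"translation":[0,0,-0.03],"angular":[0,0,0],"hand":1},{"translation":[0,0,-0.03],"angular":[0,0,0],"hand":1},{"translation":[0.0265,0.0263,0],"angular":[0,0,-7],"hand":1},{"translation":[0,0,0],"angular":[0,0,7],"hand":1},{"translation":[0.0265,0.0263,0],"angular":[0,0,0],"hand":1},{"translation":[0.0265,0.0263,0],"angular":[0,0,0],"hand":1},{"translation":[0.0265,0.0263,0],"angular":[0,0,0],"hand":1},{"translation":[0,0,0],"angular":[0,0,-7],"hand":1},{"translation":[0,0,0],"angular":[0,0,-7],"hand":1}]' >/dev/null
python3 -m handwheel '[{"translation":[0,0,0],"angular":[0,0,-7],"hand":1},{"translation":[0,0,0],"angular":[0,0,-7],"hand":1},{"translation":[0,0,0],"angular":[0,0,-7],"hand":1},{"translation":[0,0,0],"angular":[0,0,-7],"hand":1},{"translation":[0,0,0],"angular":[0,0,-7],"hand":1},{"translation":[0,0,0],"angular":[0,0,-7],"hand":1},{"translation":[0,0,0],"angular":[0,0,-7],"hand":1},{"translation":[0,0,0],"angular":[0,0,-7],"hand":1},{"translation":[0,0,0],"angular":[0,0,-7],"hand":1},{"translation":[0,0,0],"angular":[0,0,-7],"hand":1}]' >/dev/null
python3 -m handwheel '[{"translation":[0,0,0],"angular":[0,0,-6],"hand":1},{"translation":[0,0,0],"angular":[0,0,0],"hand":1},{"translation":[0,0,0],"angular":[0,0,0],"hand":1}]'; python3 dp.py
```

```text
clock: 18.32
position: [0.5474, -0.1434, 0.1246]
ee_rot: [0.001, 0.791, 0.612, 0.001]
contact_force: [-0.0, 0.1, -0.5]
width: -0.0001
gripper_force: 0.0
tcp in dial mm [   4.3 -104.9  124.6] F [-0.   0.1 -0.5] yaw err 90.0
```

```bash
python3 -m handwheel '[{"translation":[0,-0.004,0.03],"angular":[0,0,0],"hand":1},{"translation":[0,0,0.032],"angular":[0,0,0],"hand":1},{"translation":[0.01,0,0],"angular":[0,0,0],"hand":1},{"translation":[0.008,0,0],"angular":[0,0,0],"hand":1},{"translation":[0.006,0,0],"angular":[0,0,0],"hand":1},{"translation":[0.003,0,0],"angular":[0,0,0],"hand":1},{"translation":[0.003,0,0],"angular":[0,0,0],"hand":1},{"translation":[0.002,0,0],"angular":[0,0,0],"hand":1},{"translation":[0,0,0],"angular":[0,0,0],"hand":1}]'; python3 dp.py
python3 -m handwheel '[{"translation":[0.002,0,0],"angular":[0,0,0],"hand":1},{"translation":[0.002,0,0],"angular":[0,0,0],"hand":1},{"translation":[0,0,0],"angular":[0,0,0],"hand":1}]' >/dev/null; python3 dp.py
python3 -m handwheel '[{"translation":[0.002,0,0],"angular":[0,0,0],"hand":1},{"translation":[0.002,0,0],"angular":[0,0,0],"hand":1},{"translation":[0,0,0],"angular":[0,0,0],"hand":1}]' >/dev/null; python3 dp.py
```

```text
clock: 19.07
position: [0.5507, -0.1114, 0.0625]
ee_rot: [0.001, 0.79, 0.614, -0.0]
contact_force: [-0.8, -3.2, 2.3]
width: -0.0001
gripper_force: 1.4
tcp in dial mm [ -0.6 -73.1  62.5] F [ 0.  -3.3  2.3] yaw err 90.2
tcp in dial mm [ -0.6 -70.2  62.4] F [-0.2 -5.2  4.2] yaw err 90.2
tcp in dial mm [ -0.6 -68.5  62.5] F [ -0.1 -12.4   2.7] yaw err 90.3
```

```bash
python3 -m handwheel '[{"translation":[0.002,0,0],"angular":[0,0,0],"hand":1},{"translation":[0.002,0,0],"angular":[0,0,0],"hand":1},{"translation":[0,0,0],"angular":[0,0,0],"hand":1}]' >/dev/null; python3 dp.py
python3 -m handwheel '[{"translation":[-0.03,0,0],"angular":[0,0,0],"hand":1},{"translation":[0,0,-0.04],"angular":[0,0,0],"hand":1},{"translation":[0,0,-0.04],"angular":[0,0,0],"hand":1},{"translation":[0,-0.035,0],"angular":[0,0,7],"hand":1},{"translation":[0,0,0],"angular":[0,0,7],"hand":1},{"translation":[0,0,0],"angular":[0,0,7],"hand":1},{"translation":[0,0,0],"angular":[0,0,7],"hand":1},{"translation":[0,0,0],"angular":[0,0,7],"hand":1},{"translation":[0,0,0],"angular":[0,0,7],"hand":1},{"translation":[0,0,0],"angular":[0,0,7],"hand":1}]' >/dev/null
python3 -m handwheel '[{"translation":[0,0,0],"angular":[0,0,7],"hand":1},{"translation":[0,0,0],"angular":[0,0,7],"hand":1},{"translation":[0,0,0],"angular":[0,0,7],"hand":1},{"translation":[0,0,0],"angular":[0,0,7],"hand":1},{"translation":[0,0,0],"angular":[0,0,7],"hand":1},{"translation":[0,0,0],"angular":[0,0,6],"hand":1},{"translation":[0,0,0],"angular":[0,0,0],"hand":1},{"translation":[0,0,0],"angular":[0,0,0],"hand":1}]' >/dev/null;python3 dp.py
```

```text
tcp in dial mm [ -0.6 -68.1  62.5] F [ -0.7 -21.6   4.5] yaw err 90.4
tcp in dial mm [-36.3 -90.5 141.5] F [-0.1  0.3  0.1] yaw err 0.3
```

```bash
python3 -m handwheel '[{"translation":[-0.029,-0.029,0],"angular":[0,0,0],"hand":1},{"translation":[-0.029,-0.029,0],"angular":[0,0,0],"hand":1},{"translation":[-0.029,-0.0325,0],"angular":[0,0,0],"hand":1},{"translation":[0,0,0.04],"angular":[0,0,0],"hand":1},{"translation":[0,0,0.039],"angular":[0,0,0],"hand":1},{"translation":[0,0,0],"angular":[0,0,0],"hand":1},{"translation":[0.015,0,0],"angular":[0,0,0],"hand":1},{"translation":[0.01,0,0],"angular":[0,0,0],"hand":1},{"translation":[0.005,0,0],"angular":[0,0,0],"hand":1},{"translation":[0,0,0],"angular":[0,0,0],"hand":1}]' >/dev/null;python3 dp.py
python3 -m handwheel '[{"translation":[0.003,0,0],"angular":[0,0,0],"hand":1},{"translation":[0.003,0,0],"angular":[0,0,0],"hand":1},{"translation":[0.003,0,0],"angular":[0,0,0],"hand":1},{"translation":[0,0,0],"angular":[0,0,0],"hand":1}]' >/dev/null;python3 dp.py
```

```text
tcp in dial mm [-92.1  -2.   63.2] F [-2.8  1.6  1.4] yaw err 0.2
tcp in dial mm [-91.9  -2.1  62.3] F [-15.8   0.4  12.4] yaw err 0.2
```

```bash
python3 -m handwheel '[{"translation":[-0.02,0,0],"angular":[0,0,0],"hand":1},{"translation":[0,0,-0.04],"angular":[0,0,0],"hand":1},{"translation":[0,0,-0.04],"angular":[0,0,0],"hand":1},{"translation":[0.015,0,-0.035],"angular":[0,0,0],"hand":1},{"translation":[0.015,0,-0.035],"angular":[0,0,0],"hand":1},{"translation":[0.015,0,-0.035],"angular":[0,0,0],"hand":1},{"translation":[0.015,0,-0.035],"angular":[0,0,0],"hand":1},{"translation":[0.03,0,-0.02],"angular":[0,0,0],"hand":1},{"translation":[0,0,0],"angular":[0,0,0],"hand":1},{"translation":[0,0,0],"angular":[0,0,0],"hand":1}]' >/dev/null;python3 dp.py
python3 -c "
from h import *
im,st=snap('wrist','w6'); cv2.imwrite('pics/c6.png',cv2.resize(im[0:300,130:530,::-1],None,fx=2,fy=2,interpolation=2))"
```

```text
tcp in dial mm [-11.1  -1.9 304.5] F [-0.7  0.3  0.3] yaw err 0.2
```

View pics/c6.png

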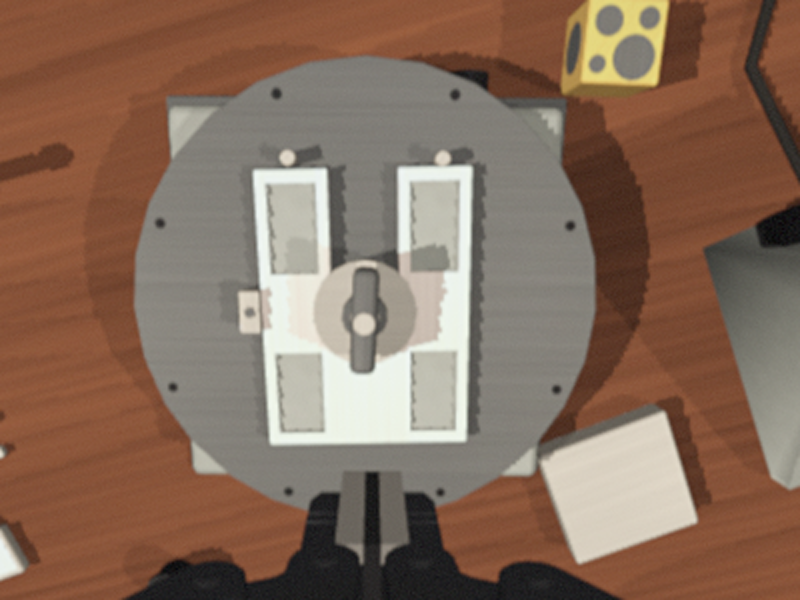

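The plate is at the dowels and the stop. Corners are (253,170), (473,166), (467,441), (270,444); dowels (288,158), (443,158); stop (250,312). I'll check the skew numerically.

Run:
```python
from fitd import *
st=ld("w6");C=cam("wrist",st); F=lambda a,b:np.array([a/2+130,b/2])
D,r=fit(C,[(F(288,158),[.084,.042,.073]),(F(443,158),[.084,-.042,.073]),(F(250,312),[0,.066,.073]),(F(364,323),[0,0,.110])]); print("dial",D,np.degrees(D[2]),r)
P,r=fit(C,[(F(253,170),[.08,.06,.067]),(F(473,166),[.08,-.06,.067]),(F(467,441),[-.08,-.06,.067]),(F(270,444),[-.08,.06,.067])]); print("plate",P,np.degrees(P[2]),r)
print("plate in dial",R.from_euler('z',-D[2]).apply([P[0]-D[0],P[1]-D[1],0]),np.degrees(P[2]-D[2]))
# line fits of plate edges from bright mask
im=cv2.imread("pics/w6.png"); g=im[:,:,0].astype(int)
def edge(vals):
    return np.array(vals)
pts=[]
def cross(u,v,du,dv,n=16):
    s=[cv2.getRectSubPix(im[:,:,0],(1,1),(float(u+du*t),float(v+dv*t)))[0,0].astype(float) for t in np.arange(-n,n,.25)]
    d=np.diff(np.convolve(s,np.ones(3)/3,'valid')); k=np.argmax(np.abs(d)); return np.arange(-n,n,.25)[k+1]
for nm,ys in(("-x",np.linspace(-.05,.05,9)),):
    e=[]
    for y in ys:
        q=w2px(C,W([-.08,y,.067],P)); t=cross(*q,0,1,6); e.append(px2w(C,q[0],q[1]+t,.067))
    e=np.array(e); k=np.polyfit(e[:,1],e[:,0],1); print(nm,"yaw",np.degrees(np.arctan(-k[0])))
e=[]
for x in np.linspace(-.07,.07,9):
    q=w2px(C,W([x,-.06,.067],P)); t=cross(*q,1,0,6); e.append(px2w(C,q[0]+t,q[1],.067))
e=np.array(e); k=np.polyfit(e[:,0],e[:,1],1); print("-y yaw",np.degrees(np.arctan(k[0])),(e[:,1]-np.polyval(k,e[:,0]))*1000)
```

```text
dial [ 0.5688958  -0.04035678 -0.25536926] -14.631580801641705 [-0.2 -0.3  0.   0.1  0.   0.   0.2  0.2]
plate [ 0.56774529 -0.04050485 -0.23332306] -13.368426803903343 [ 0.6  0.2 -0.5  0.2 -0.6 -0.3  0.5 -0.2]
plate in dial [-0.0010758  -0.00043389  0.        ] 1.2631539977383628
-x yaw -13.191746555304286
-y yaw -13.243545689896214 [-0.38707825 -0.1121335   0.15549376  0.71895693 -0.22968806  0.02696299
  0.27629655 -0.34724263 -0.10156779]
```

The plate is still 1.3° askew: the -y dowel touches, the +y dowel does not, and the end stop jams it. I'll push the -x edge near +y while dragging slightly -y.

```bash
python3 -m handwheel '[{"translation":[-0.037,-0.014,0],"angular":[0,0,0],"hand":1},{"translation":[-0.037,-0.014,0],"angular":[0,0,0],"hand":1},{"translation":[-0.038,-0.014,0.03],"angular":[0,0,0],"hand":1},{"translation":[0,0,0.04],"angular":[0,0,0],"hand":1},{"translation":[0,0,0.04],"angular":[0,0,0],"hand":1},{"translation":[0,0,0.04],"angular":[0,0,0],"hand":1},{"translation":[0,0,0.04],"angular":[0,0,0],"hand":1},{"translation":[0,0,0.04],"angular":[0,0,0],"hand":1},{"translation":[0,0,0.012],"angular":[0,0,0],"hand":1},{"translation":[0,0,0],"angular":[0,0,0],"hand":1}]' >/dev/null;python3 dp.py
python3 -m handwheel '[{"translation":[0.015,0,0],"angular":[0,0,0],"hand":1},{"translation":[0.011,0,0],"angular":[0,0,0],"hand":1},{"translation":[0.004,0,0],"angular":[0,0,0],"hand":1},{"translation":[0.002,0,0],"angular":[0,0,0],"hand":1},{"translation":[0,0,0],"angular":[0,0,0],"hand":1}]' >/dev/null;python3 dp.py
python3 -m handwheel '[{"translation":[0.002,0.001,0],"angular":[0,0,0],"hand":1},{"translation":[0.002,0.001,0],"angular":[0,0,0],"hand":1},{"translation":[0.001,0.001,0],"angular":[0,0,0],"hand":1},{"translation":[0,0,0],"angular":[0,0,0],"hand":1}]' >/dev/null;python3 dp.py
```

```text
tcp in dial mm [-124.2   36.8   61.8] F [ 0.8  1.  -0.2] yaw err 0.2
tcp in dial mm [-86.8  37.8  67. ] F [-1.9 -0.9  4. ] yaw err 0.2
tcp in dial mm [-82.9  35.5  67. ] F [-3.5  2.3  6.8] yaw err 0.1
```

The fingertips rode up onto the plate (z = 67). I'll lift off, back away and push from lower down.

```bash
python3 -m handwheel '[{"translation":[0,0,-0.02],"angular":[0,0,0],"hand":1},{"translation":[-0.03,-0.004,0],"angular":[0,0,0],"hand":1},{"translation":[-0.006,-0.004,0],"angular":[0,0,0],"hand":1},{"translation":[0,0,0],"angular":[0,0,0],"hand":1},{"translation":[0,0,0],"angular":[0,0,0],"hand":1}]' >/dev/null; python3 dp.py
```

```text
tcp in dial mm [-117.4   42.9   86. ] F [1.4 0.2 0.7] yaw err 0.2
```

```bash
python3 -m handwheel '[{"translation":[0,0,0.02],"angular":[0,0,0],"hand":1},{"translation":[0,0,0.0075],"angular":[0,0,0],"hand":1},{"translation":[0,0,0],"angular":[0,0,0],"hand":1}]' >/dev/null;python3 dp.py
python3 -m handwheel '[{"translation":[0.011,0,0],"angular":[0,0,0],"hand":1},{"translation":[0.008,0,0],"angular":[0,0,0],"hand":1},{"translation":[0.003,0,0],"angular":[0,0,0],"hand":1},{"translation":[0.002,0,0],"angular":[0,0,0],"hand":1},{"translation":[0,0,0],"angular":[0,0,0],"hand":1}]' >/dev/null;python3 dp.py
python3 -m handwheel '[{"translation":[0.002,0.001,0],"angular":[0,0,0],"hand":1},{"translation":[0.001,0.001,0],"angular":[0,0,0],"hand":1},{"translation":[0,0,0],"angular":[0,0,0],"hand":1}]' >/dev/null;python3 dp.py
```

```text
tcp in dial mm [-117.    42.6   57.5] F [ 0.2 -0.1  0. ] yaw err 0.2
tcp in dial mm [-93.3  42.7  58. ] F [-0.6  0.5 -0.5] yaw err 0.2
tcp in dial mm [-93.   41.1  57.8] F [-3.6  2.   1. ] yaw err 0.1
```

```bash
python3 -m handwheel '[{"translation":[0.002,0.001,0],"angular":[0,0,0],"hand":1},{"translation":[0.002,0.001,0],"angular":[0,0,0],"hand":1},{"translation":[0,0,0],"angular":[0,0,0],"hand":1}]' >/dev/null;python3 dp.py
python3 -m handwheel '[{"translation":[0.002,0,0],"angular":[0,0,0],"hand":1},{"translation":[0.002,0,0],"angular":[0,0,0],"hand":1},{"translation":[0,0,0],"angular":[0,0,0],"hand":1}]' >/dev/null;python3 dp.py
```

```text
tcp in dial mm [-92.9  39.7  57.4] F [-10.3   5.    6.1] yaw err 0.1
tcp in dial mm [-92.9  39.6  57.3] F [-16.5   5.8  12.3] yaw err 0.1
```

```bash
python3 -m handwheel '[{"translation":[-0.02,0,0],"angular":[0,0,0],"hand":1},{"translation":[0,0,-0.04],"angular":[0,0,0],"hand":1},{"translation":[0,0,-0.04],"angular":[0,0,0],"hand":1},{"translation":[0.015,0.007,-0.035],"angular":[0,0,0],"hand":1},{"translation":[0.015,0.007,-0.035],"angular":[0,0,0],"hand":1},{"translation":[0.015,0.007,-0.035],"angular":[0,0,0],"hand":1},{"translation":[0.015,0.007,-0.035],"angular":[0,0,0],"hand":1},{"translation":[0.03,0.014,-0.02],"angular":[0,0,0],"hand":1},{"translation":[0,0,0],"angular":[0,0,0],"hand":1},{"translation":[0,0,0],"angular":[0,0,0],"hand":1}]' >/dev/null;python3 dp.py
cat > auto.py <<'E'
# refine plate & dial pose from an overhead wrist picture: edge search on the plate outline, dowel tops as bright blobs
from fitd import *
import sys
def run(f,D,P):
    C=cam("wrist",ld(f)); g=cv2.GaussianBlur(cv2.imread("pics/%s.png"%f)[:,:,0],(3,3),0).astype(np.float32)
    from scipy.ndimage import map_coordinates as mc
    T=np.arange(-.007,.007,.0002)
    def edge(pl,nl,pose):
        pts=np.array([w2px(C,W(np.array(pl)+t*np.array(nl),pose)) for t in T]); s=mc(g,[pts[:,1],pts[:,0]],order=1)
        d=np.diff(cv2.GaussianBlur(s[None],(9,1),0)[0]); return T[np.argmin(d)]+.0001   # bright inside -> dark outside
    for _ in range(3):
        A=[];B=[]
        for y in np.r_[np.linspace(-.055,-.025,8),np.linspace(.025,.055,8)]: A.append(([.08,y,.067],[1,0,0]))
        for y in np.linspace(-.05,.05,15): A.append(([-.08,y,.067],[-1,0,0]))
        for x in np.linspace(-.07,.07,20): A.append(([x,-.06,.067],[0,-1,0]))
        for x in np.r_[np.linspace(-.07,-.03,8),np.linspace(.03,.07,8)]: A.append(([x,.06,.067],[0,1,0]))
        M=[];b=[]
        for p,n in A:
            t=edge(p,n,P); M.append([n[0],n[1],n[1]*p[0]-n[0]*p[1]]); b.append(t)
        M=np.array(M);b=np.array(b); k=np.ones(len(b),bool)
        for _ in range(4):
            dx=np.linalg.lstsq(M[k],b[k],rcond=None)[0]; r=b-M@dx; k=np.abs(r)<max(.0008,2*np.median(np.abs(r)))
        P=P+np.r_[R.from_euler('z',P[2]).apply([dx[0],dx[1],0])[:2],dx[2]]
    obs=[]
    for p,rad in(([.084,.042,.073],.004),([.084,-.042,.073],.004)):
        q=w2px(C,W(p,D)); u0,v0=(q-9).astype(int); w=g[v0:v0+19,u0:u0+19]; 
        yy,xx=np.mgrid[v0:v0+19,u0:u0+19]; m=(w>135)&(np.hypot(xx-q[0],yy-q[1])<6.5)
        obs.append((np.array([xx[m].mean(),yy[m].mean()]),p)); 
    print("dowel px",[o[0].round(1) for o in obs])
    e=[px2w(C,*o[0],.073) for o in obs]; yaw=np.arctan2(-(e[0]-e[1])[0],(e[0]-e[1])[1])
    cx=(e[0]+e[1])/2; Dn=np.r_[cx[:2]-R.from_euler('z',yaw).apply([.084,0,0])[:2],yaw]
    print("dowel spacing",np.linalg.norm(e[0]-e[1])*1000,"dial",Dn.round(4),"plate",P.round(4),"rms",(r[k]**2).mean()**.5*1000,k.sum(),len(k))
    d=R.from_euler('z',-yaw).apply([P[0]-Dn[0],P[1]-Dn[1],0]); print("plate in dial mm",(d*1000).round(2),"skew",np.degrees(P[2]-yaw).round(2)); return Dn,P
if __name__=="__main__":
    D=np.array([.5689,-.0404,-.2554]); run(sys.argv[1],D,np.array([.5677,-.0405,-.235]))
E
python3 -c "
from h import *
im,st=snap('wrist','w7')"
python3 auto.py w6; python3 auto.py w7
```

```text
tcp in dial mm [-10.7  -3.9 299.2] F [-0.4  0.1 -0.3] yaw err 0.1
dowel px [array([273.2,  79.2]), array([351.1,  80.5])]
dowel spacing 84.15081519304324 dial [ 0.5683 -0.0387 -0.2669] plate [ 0.5682 -0.0399 -0.2334] rms 0.6834117879916375 67 67
plate in dial mm [ 0.16 -1.25  0.  ] skew 1.92
dowel px [array([270.4,  78.8]), array([349.5,  79.9])]
dowel spacing 84.28894754463029 dial [ 0.5684 -0.0388 -0.2649] plate [ 0.5682 -0.0399 -0.2355] rms 0.6675313732862629 67 67
plate in dial mm [ 0.08 -1.11  0.  ] skew 1.68
```

The plate hasn't turned: it is jammed between the -y dowel and the end stop. I'll free it by pushing the +y edge at x = +50 back a few mm, then reseat in x, then in y behind the centre of mass.

```bash
python3 -m handwheel '[{"translation":[0.02,-0.033,0.01],"angular":[0,0,0],"hand":1},{"translation":[0.02,-0.033,0.02],"angular":[0,0,0],"hand":1},{"translation":[0.021,-0.033,0.02],"angular":[0,0,0],"hand":1},{"translation":[0,0,0.03],"angular":[0,0,-7],"hand":1},{"translation":[0,0,0.03],"angular":[0,0,-7],"hand":1},{"translation":[0,0,0.03],"angular":[0,0,-7],"hand":1},{"translation":[0,0,0],"angular":[0,0,-7],"hand":1},{"translation":[0,0,0],"angular":[0,0,-7],"hand":1},{"translation":[0,0,0],"angular":[0,0,-7],"hand":1},{"translation":[0,0,0],"angular":[0,0,-7],"hand":1}]' >/dev/null
python3 -m handwheel '[{"translation":[0,0,0],"angular":[0,0,-7],"hand":1},{"translation":[0,0,0],"angular":[0,0,-7],"hand":1},{"translation":[0,0,0],"angular":[0,0,-7],"hand":1},{"translation":[0,0,0],"angular":[0,0,-7],"hand":1},{"translation":[0,0,0],"angular":[0,0,-7],"hand":1},{"translation":[0,0,0],"angular":[0,0,-6],"hand":1},{"translation":[0,0,0],"angular":[0,0,0],"hand":1},{"translation":[0,0,0],"angular":[0,0,0],"hand":1}]' >/dev/null; python3 dp.py
```

```text
tcp in dial mm [ 44.4  93.2 158.9] F [ 0.7 -0.3 -0.9] yaw err 90.1
```

```bash
python3 -m handwheel '[{"translation":[0,0.003,0.035],"angular":[0,0,0],"hand":1},{"translation":[0,0,0.035],"angular":[0,0,0],"hand":1},{"translation":[0,0,0.0305],"angular":[0,0,0],"hand":1},{"translation":[0,0,0],"angular":[0,0,0],"hand":1},{"translation":[-0.01,0,0],"angular":[0,0,0],"hand":1},{"translation":[-0.009,0,0],"angular":[0,0,0],"hand":1},{"translation":[0,0,0],"angular":[0,0,0],"hand":1}]' >/dev/null; python3 dp.py
python3 -m handwheel '[{"translation":[-0.003,0,0],"angular":[0,0,0],"hand":1},{"translation":[-0.003,0,0],"angular":[0,0,0],"hand":1},{"translation":[0,0,0],"angular":[0,0,0],"hand":1}]' >/dev/null; python3 dp.py
python3 -m handwheel '[{"translation":[-0.001,0,0],"angular":[0,0,0],"hand":1},{"translation":[0,0,0],"angular":[0,0,0],"hand":1}]' >/dev/null; python3 dp.py
```

```text
tcp in dial mm [48.6 72.4 59.3] F [-0.8 -0.6 -0.3] yaw err 90.1
tcp in dial mm [49.4 67.9 59.6] F [0.3 0.5 0.8] yaw err 90.1
tcp in dial mm [49.4 67.3 59.6] F [ 0.8  2.4 -0.8] yaw err 90.2
```

```bash
python3 -m handwheel '[{"translation":[0.025,0,0],"angular":[0,0,0],"hand":1},{"translation":[0,0,-0.04],"angular":[0,0,0],"hand":1},{"translation":[0,0,-0.04],"angular":[0,0,0],"hand":1},{"translation":[-0.02,-0.035,-0.02],"angular":[0,0,0],"hand":1},{"translation":[-0.02,-0.035,0],"angular":[0,0,0],"hand":1},{"translation":[-0.02,-0.035,0],"angular":[0,0,0],"hand":1},{"translation":[-0.02,-0.035,0],"angular":[0,0,0],"hand":1},{"translation":[-0.012,-0.032,0],"angular":[0,0,0],"hand":1},{"translation":[0,0,0],"angular":[0,0,7],"hand":1},{"translation":[0,0,0],"angular":[0,0,7],"hand":1}]' >/dev/null
python3 -m handwheel '[{"translation":[0,0,0],"angular":[0,0,7],"hand":1},{"translation":[0,0,0],"angular":[0,0,7],"hand":1},{"translation":[0,0,0],"angular":[0,0,7],"hand":1},{"translation":[0,0,0],"angular":[0,0,7],"hand":1},{"translation":[0,0,0],"angular":[0,0,7],"hand":1},{"translation":[0,0,0],"angular":[0,0,7],"hand":1},{"translation":[0,0,0],"angular":[0,0,7],"hand":1},{"translation":[0,0,0],"angular":[0,0,7],"hand":1},{"translation":[0,0,0],"angular":[0,0,7],"hand":1},{"translation":[0,0,0],"angular":[0,0,7],"hand":1}]' >/dev/null
python3 -m handwheel '[{"translation":[0,0,0],"angular":[0,0,6],"hand":1},{"translation":[0,0,0],"angular":[0,0,0],"hand":1},{"translation":[0,0,0],"angular":[0,0,0],"hand":1}]' >/dev/null; python3 dp.py
```

```text
tcp in dial mm [-120.3    0.8  158.1] F [-0.4  0.4  0.6] yaw err 0.3
```

```bash
python3 -m handwheel '[{"translation":[0,0,0.035],"angular":[0,0,0],"hand":1},{"translation":[0,0,0.035],"angular":[0,0,0],"hand":1},{"translation":[0,0,0.0295],"angular":[0,0,0],"hand":1},{"translation":[0,0,0],"angular":[0,0,0],"hand":1},{"translation":[0.015,0,0],"angular":[0,0,0],"hand":1},{"translation":[0.008,0,0],"angular":[0,0,0],"hand":1},{"translation":[0.004,0,0],"angular":[0,0,0],"hand":1},{"translation":[0.002,0,0],"angular":[0,0,0],"hand":1},{"translation":[0,0,0],"angular":[0,0,0],"hand":1}]' >/dev/null; python3 dp.py
python3 -m handwheel '[{"translation":[0.002,0,0],"angular":[0,0,0],"hand":1},{"translation":[0.002,0,0],"angular":[0,0,0],"hand":1},{"translation":[0.002,0,0],"angular":[0,0,0],"hand":1},{"translation":[0,0,0],"angular":[0,0,0],"hand":1}]' >/dev/null; python3 dp.py
python3 -m handwheel '[{"translation":[-0.02,0,0],"angular":[0,0,0],"hand":1},{"translation":[0,0,-0.04],"angular":[0,0,0],"hand":1},{"translation":[0,0,-0.04],"angular":[0,0,0],"hand":1},{"translation":[0.015,0.0,-0.035],"angular":[0,0,0],"hand":1},{"translation":[0.015,0.0,-0.035],"angular":[0,0,0],"hand":1},{"translation":[0.015,0.0,-0.035],"angular":[0,0,0],"hand":1},{"translation":[0.015,0.0,-0.035],"angular":[0,0,0],"hand":1},{"translation":[0.03,0,-0.02],"angular":[0,0,0],"hand":1},{"translation":[0,0,0],"angular":[0,0,0],"hand":1},{"translation":[0,0,0],"angular":[0,0,0],"hand":1}]' >/dev/null;python3 dp.py
python3 -c "
from h import *
im,st=snap('wrist','w8')"
python3 auto.py w8
```

```text
tcp in dial mm [-92.8   1.   58.3] F [-4.  -0.6  2.1] yaw err 0.2
tcp in dial mm [-92.2   0.9  57.8] F [-13.5  -0.5   9. ] yaw err 0.2
tcp in dial mm [-12.7   1.4 299.8] F [-0.9  0.5 -1. ] yaw err 0.2
dowel px [array([275.9,  78. ]), array([354.5,  77.8])]
dowel spacing 83.78275788557183 dial [ 0.568  -0.0401 -0.2485] plate [ 0.567  -0.0442 -0.2782] rms 0.6879382176468481 67 67
plate in dial mm [ 0.06 -4.24  0.  ] skew -1.7
```

Now it is askew the other way (-1.5°, y -4). A single-point push can't square it because of edge friction. Pushing with the open gripper gives two fingertips 85 mm apart, which will hold the plate square.

```bash
python3 -m handwheel '[{"translation":[-0.037,0.001,0],"angular":[0,0,0],"hand":0},{"translation":[-0.037,0,0.02],"angular":[0,0,0],"hand":0},{"translation":[-0.037,0,0.04],"angular":[0,0,0],"hand":0},{"translation":[0,0,0.04],"angular":[0,0,0],"hand":0},{"translation":[0,0,0.04],"angular":[0,0,0],"hand":0},{"translation":[0,0,0.04],"angular":[0,0,0],"hand":0},{"translation":[0,0,0.04],"angular":[0,0,0],"hand":0},{"translation":[0,0,0.0],"angular":[0,0,0],"hand":0},{"translation":[0,0,0],"angular":[0,0,0],"hand":0}]' ;python3 dp.py
python3 -m handwheel '[{"translation":[0,0,0.02],"angular":[0,0,0],"hand":0},{"translation":[0,0,0.012],"angular":[0,0,0],"hand":0},{"translation":[0,0,0],"angular":[0,0,0],"hand":0}]' >/dev/null;python3 dp.py
```

```text
clock: 34.8
position: [0.4534, -0.0108, 0.0865]
ee_rot: [-0.0, 0.992, -0.125, -0.003]
contact_force: [1.6, -0.2, 1.0]
width: 0.0852
gripper_force: 0.0
tcp in dial mm [-1.20e+02 -1.00e-01  8.65e+01] F [1.6 0.2 1. ] yaw err 0.2
tcp in dial mm [-1.169e+02  1.000e-01  5.670e+01] F [-0.5 -0.1  0.2] yaw err 0.2
```

```bash
python3 -m handwheel '[{"translation":[0,0,0.005],"angular":[0,0,0],"hand":0},{"translation":[0,0,0.003],"angular":[0,0,0],"hand":0},{"translation":[0,0,0],"angular":[0,0,0],"hand":0}]' >/dev/null;python3 dp.py
python3 -m handwheel '[{"translation":[0.012,0,0],"angular":[0,0,0],"hand":0},{"translation":[0.008,0,0],"angular":[0,0,0],"hand":0},{"translation":[0.004,0,0],"angular":[0,0,0],"hand":0},{"translation":[0.003,0,0],"angular":[0,0,0],"hand":0},{"translation":[0.002,0,0],"angular":[0,0,0],"hand":0},{"translation":[0,0,0],"angular":[0,0,0],"hand":0}]' >/dev/null;python3 dp.py
python3 -m handwheel '[{"translation":[0.002,0,0],"angular":[0,0,0],"hand":0},{"translation":[0.002,0,0],"angular":[0,0,0],"hand":0},{"translation":[0.002,0,0],"angular":[0,0,0],"hand":0},{"translation":[0,0,0],"angular":[0,0,0],"hand":0}]' >/dev/null; python3 dp.py
```

```text
tcp in dial mm [-1.162e+02  1.000e-01  4.910e+01] F [-0.2  0.4 -0.6] yaw err 0.2
tcp in dial mm [-92.9  -0.2  47.9] F [-10.8  -1.3  10.6] yaw err 0.1
tcp in dial mm [-92.6  -0.9  47. ] F [-18.4  -2.5  12.3] yaw err 0.1
```

```bash
python3 -m handwheel '[{"translation":[0.002,0.002,0],"angular":[0,0,0],"hand":0},{"translation":[0.001,0.002,0],"angular":[0,0,0],"hand":0},{"translation":[0,0.001,0],"angular":[0,0,0],"hand":0},{"translation":[0,0,0],"angular":[0,0,0],"hand":0}]' >/dev/null; python3 dp.py
python3 -m handwheel '[{"translation":[-0.025,0,0],"angular":[0,0,0],"hand":0},{"translation":[0,0,-0.04],"angular":[0,0,0],"hand":0},{"translation":[0,0,-0.04],"angular":[0,0,0],"hand":0},{"translation":[0.015,0.0,-0.035],"angular":[0,0,0],"hand":0},{"translation":[0.015,0.0,-0.035],"angular":[0,0,0],"hand":0},{"translation":[0.015,0.0,-0.035],"angular":[0,0,0],"hand":0},{"translation":[0.015,0.0,-0.035],"angular":[0,0,0],"hand":0},{"translation":[0.03,0,-0.035],"angular":[0,0,0],"hand":0},{"translation":[0,0,0],"angular":[0,0,0],"hand":0},{"translation":[0,0,0],"angular":[0,0,0],"hand":0}]' >/dev/null;python3 dp.py
python3 -c "
from h import *
im,st=snap('wrist','w9'); cv2.imwrite('pics/c9.png',cv2.resize(im[0:300,130:530,::-1],None,fx=2,fy=2,interpolation=2))"
python3 auto.py w9
```

```text
tcp in dial mm [-91.4  -3.3  46.4] F [-20.4   7.8  11.8] yaw err 0.0
tcp in dial mm [-14.   -4.6 301.8] F [-0.3 -0.1 -0.4] yaw err 0.2
dowel px [array([270.4,  76.7]), array([348.8,  77.2])]
dowel spacing 83.88262079275589 dial [ 0.568  -0.0394 -0.2569] plate [ 0.5679 -0.0443 -0.2557] rms 0.6989268795102831 67 67
plate in dial mm [ 1.13 -4.71  0.  ] skew 0.07
```

View pics/c9.png

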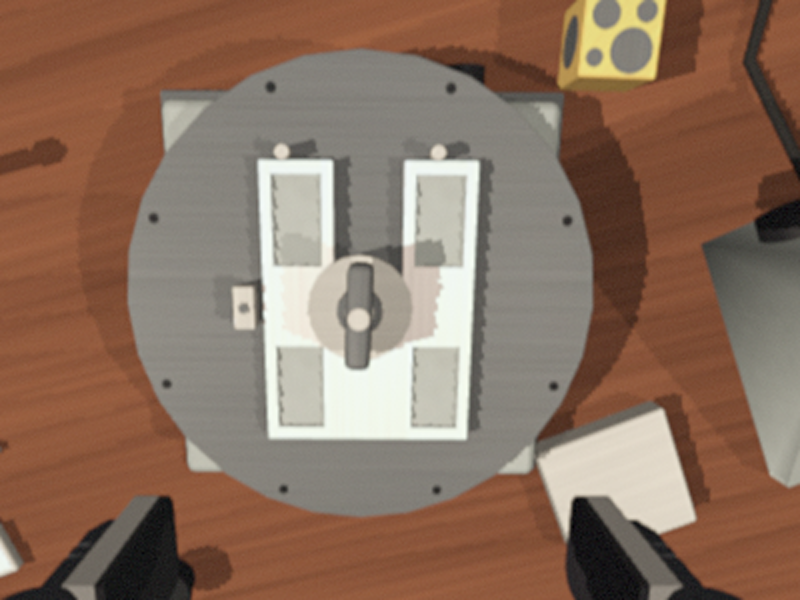

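The plate is square now, and both dowel gaps are equal in the view. About 4 mm remains to the end stop. I'll do the same two-finger push on the -y edge.

```bash
python3 -m handwheel '[{"translation":[0.003,0.035,0.01],"angular":[0,0,0],"hand":0},{"translation":[0.003,0.035,0.02],"angular":[0,0,0],"hand":0},{"translation":[0.003,0.035,0.02],"angular":[0,0,0],"hand":0},{"translation":[0,0,0.03],"angular":[0,0,-7],"hand":0},{"translation":[0,0,0.03],"angular":[0,0,-7],"hand":0},{"translation":[0,0,0.03],"angular":[0,0,-7],"hand":0},{"translation":[0,0,0],"angular":[0,0,-7],"hand":0},{"translation":[0,0,0],"angular":[0,0,-7],"hand":0},{"translation":[0,0,0],"angular":[0,0,-7],"hand":0},{"translation":[0,0,0],"angular":[0,0,-7],"hand":0}]' >/dev/null
python3 -m handwheel '[{"translation":[0,0,0],"angular":[0,0,-7],"hand":0},{"translation":[0,0,0],"angular":[0,0,-7],"hand":0},{"translation":[0,0,0],"angular":[0,0,-7],"hand":0},{"translation":[0,0,0],"angular":[0,0,-7],"hand":0},{"translation":[0,0,0],"angular":[0,0,-7],"hand":0},{"translation":[0,0,0],"angular":[0,0,-6],"hand":0},{"translation":[0,0,0],"angular":[0,0,0],"hand":0},{"translation":[0,0,0],"angular":[0,0,0],"hand":0}]' >/dev/null; python3 dp.py
```

```text
tcp in dial mm [  -9.2 -109.3  158.5] F [-0.4  0.7  0.3] yaw err 90.0
```

```bash
python3 -m handwheel '[{"translation":[0,0,0.038],"angular":[0,0,0],"hand":0},{"translation":[0,0,0.038],"angular":[0,0,0],"hand":0},{"translation":[0,0,0.02],"angular":[0,0,0],"hand":0},{"translation":[0,0,0.0145],"angular":[0,0,0],"hand":0},{"translation":[0,0,0],"angular":[0,0,0],"hand":0},{"translation":[0.014,0,0],"angular":[0,0,0],"hand":0},{"translation":[0.012,0,0],"angular":[0,0,0],"hand":0},{"translation":[0.005,0,0],"angular":[0,0,0],"hand":0},{"translation":[0,0,0],"angular":[0,0,0],"hand":0}]' >/dev/null;python3 dp.py
python3 -m handwheel '[{"translation":[0.003,0,0],"angular":[0,0,0],"hand":0},{"translation":[0.003,0,0],"angular":[0,0,0],"hand":0},{"translation":[0.002,0,0],"angular":[0,0,0],"hand":0},{"translation":[0,0,0],"angular":[0,0,0],"hand":0}]' >/dev/null; python3 dp.py
python3 -m handwheel '[{"translation":[0.002,0,0],"angular":[0,0,0],"hand":0},{"translation":[0.002,0,0],"angular":[0,0,0],"hand":0},{"translation":[0,0,0],"angular":[0,0,0],"hand":0}]' >/dev/null; python3 dp.py
```

```text
tcp in dial mm [ -7.5 -77.3  50. ] F [0.4 0.7 0.1] yaw err 90.2
tcp in dial mm [ -7.3 -71.5  49.8] F [ 0.4 -3.2  1.8] yaw err 90.2
tcp in dial mm [ -7.3 -68.5  49.7] F [-0.5 -8.1  2.6] yaw err 90.2
```

```bash
python3 -m handwheel '[{"translation":[0.002,0,0],"angular":[0,0,0],"hand":0},{"translation":[0.002,0,0],"angular":[0,0,0],"hand":0},{"translation":[0,0,0],"angular":[0,0,0],"hand":0}]' >/dev/null; python3 dp.py
python3 -m handwheel '[{"translation":[0.001,0,0],"angular":[0,0,0],"hand":0},{"translation":[0.001,0,0],"angular":[0,0,0],"hand":0},{"translation":[0,0,0],"angular":[0,0,0],"hand":0}]' >/dev/null; python3 dp.py
python3 -m handwheel '[{"translation":[-0.03,0,0],"angular":[0,0,0],"hand":0},{"translation":[0,0,-0.04],"angular":[0,0,0],"hand":0},{"translation":[0,0,-0.04],"angular":[0,0,0],"hand":0},{"translation":[0,0,-0.02],"angular":[0,0,7],"hand":0},{"translation":[0,0,-0.03],"angular":[0,0,7],"hand":0},{"translation":[0,0,-0.03],"angular":[0,0,7],"hand":0},{"translation":[0,0,-0.03],"angular":[0,0,7],"hand":0},{"translation":[0,0,-0.03],"angular":[0,0,7],"hand":0},{"translation":[0,0,-0.03],"angular":[0,0,7],"hand":0},{"translation":[0,0,0],"angular":[0,0,7],"hand":0}]' >/dev/null
python3 -m handwheel '[{"translation":[0,0,0],"angular":[0,0,7],"hand":0},{"translation":[0,0,0],"angular":[0,0,7],"hand":0},{"translation":[0,0,0],"angular":[0,0,7],"hand":0},{"translation":[0,0,0],"angular":[0,0,7],"hand":0},{"translation":[0,0,0],"angular":[0,0,7],"hand":0},{"translation":[0,0,0],"angular":[0,0,6],"hand":0},{"translation":[0,-0.035,0],"angular":[0,0,0],"hand":0},{"translation":[0,-0.035,0],"angular":[0,0,0],"hand":0},{"translation":[0,-0.03,0],"angular":[0,0,0],"hand":0},{"translation":[0,0,0],"angular":[0,0,0],"hand":0}]' >/dev/null; python3 -m handwheel '[{"translation":[0,0,0],"angular":[0,0,0],"hand":0}]' >/dev/null; python3 dp.py
python3 -c "
from h import *
im,st=snap('wrist','w10'); cv2.imwrite('pics/c10.png',cv2.resize(im[0:300,130:530,::-1],None,fx=2,fy=2,interpolation=2))"
python3 auto.py w10
```

```text
tcp in dial mm [ -7.2 -68.1  49.8] F [ -0.6 -19.3   2.7] yaw err 90.4
tcp in dial mm [ -7.2 -68.   49.9] F [ -1.  -23.    3.2] yaw err 90.4
tcp in dial mm [ -8.3  11.  299. ] F [0.1 0.  0.4] yaw err 0.3
dowel px [array([285. ,  80.8]), array([364.2,  81.4])]
dowel spacing 84.37818929948284 dial [ 0.568  -0.0397 -0.2539] plate [ 0.5689 -0.0399 -0.25  ] rms 0.7218291225818442 67 67
plate in dial mm [0.94 0.03 0.  ] skew 0.22
```

View pics/c10.png

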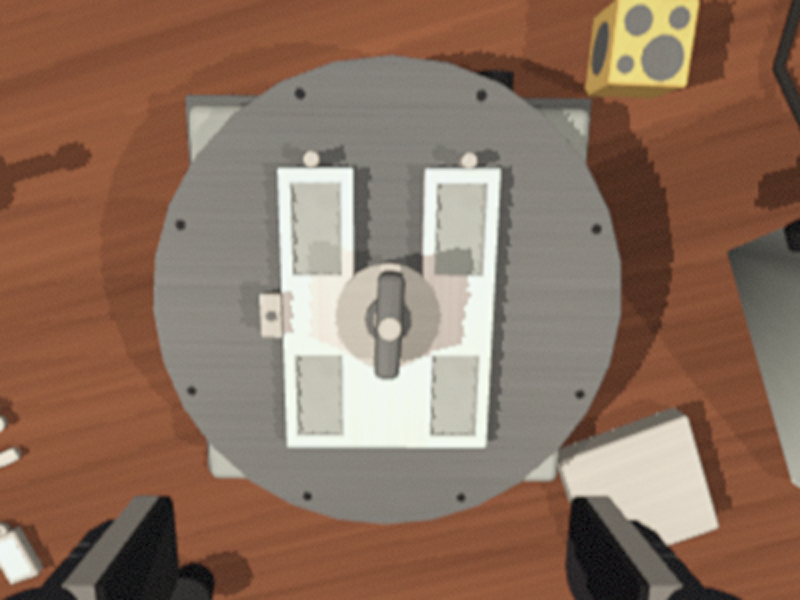

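The plate is home: skew 0.2°, y 0.0, and the top edge is against both dowels at (311,160) and (469,160). Now I'll clamp the nut by turning it anticlockwise 182°.

```bash
echo '[0.569,-0.040,-0.2535]' > dial.json; python3 -m handwheel '[{"translation":[0.008,0.010,0.04],"angular":[0,0,2.5],"hand":0.3},{"translation":[0,0,0.04],"angular":[0,0,0],"hand":0.3},{"translation":[0,0,0.04],"angular":[0,0,0],"hand":0.3},{"translation":[0,0,0.04],"angular":[0,0,0],"hand":0.3},{"translation":[0,0,0],"angular":[0,0,0],"hand":0.3},{"translation":[0,0,0],"angular":[0,0,0],"hand":0.3}]' >/dev/null; python3 dp.py;  python3 -c "
from h import *
print(rel([.569,-.0395,.0855]))"
```

```text
tcp in dial mm [ -0.5  -2.3 138.2] F [0.2 1.  0.7] yaw err -2.4
[ 0.5 -2.8 52.7]
```

```bash
python3 -m handwheel '[{"translation":[0,-0.0027,0.03],"angular":[0,0,0],"hand":0.3},{"translation":[0,0,0.022],"angular":[0,0,0],"hand":0.3},{"translation":[0,0,0],"angular":[0,0,0],"hand":0.3},{"translation":[0,0,0],"angular":[0,0,0],"hand":1},{"translation":[0,0,0],"angular":[0,0,0],"hand":1},{"translation":[0,0,0],"angular":[0,0,0],"hand":1},{"translation":[0,0,0],"angular":[0,0,0],"hand":1}]' 80; python3 dp.py
python3 -m handwheel '[{"translation":[0,0,0.0001],"angular":[0,0,-7],"hand":1},{"translation":[0,0,0.0001],"angular":[0,0,-7],"hand":1},{"translation":[0,0,0.0001],"angular":[0,0,-7],"hand":1},{"translation":[0,0,0.0001],"angular":[0,0,-7],"hand":1},{"translation":[0,0,0.0001],"angular":[0,0,-7],"hand":1},{"translation":[0,0,0.0001],"angular":[0,0,-7],"hand":1},{"translation":[0,0,0.0001],"angular":[0,0,-7],"hand":1},{"translation":[0,0,0.0001],"angular":[0,0,-7],"hand":1},{"translation":[0,0,0.0001],"angular":[0,0,-7],"hand":1},{"translation":[0,0,0.0001],"angular":[0,0,-7],"hand":1}]' ; python3 dp.py
python3 -m handwheel '[{"translation":[0,0,0.0001],"angular":[0,0,-7],"hand":1},{"translation":[0,0,0.0001],"angular":[0,0,-7],"hand":1},{"translation":[0,0,0.0001],"angular":[0,0,-7],"hand":1},{"translation":[0,0,0.0001],"angular":[0,0,-7],"hand":1},{"translation":[0,0,0.0001],"angular":[0,0,-7],"hand":1},{"translation":[0,0,0.0001],"angular":[0,0,-7],"hand":1},{"translation":[0,0,0.0001],"angular":[0,0,-7],"hand":1},{"translation":[0,0,0.0001],"angular":[0,0,-7],"hand":1},{"translation":[0,0,0.0001],"angular":[0,0,-7],"hand":1},{"translation":[0,0,0.0001],"angular":[0,0,-7],"hand":1}]'; python3 dp.py
python3 -c "
from h import *
print(manip.get_state()['moment'])"
```

```text
clock: 43.57
position: [0.572, -0.0391, 0.09]
ee_rot: [0.0, 0.989, -0.147, 0.002]
contact_force: [-1.8, 0.4, 15.9]
width: 0.0122
gripper_force: 75.5
tcp in dial mm [ 2.7  1.6 90. ] F [-1.9 -0.  15.9] yaw err -2.3
clock: 44.4
position: [0.5711, -0.0367, 0.0889]
ee_rot: [-0.001, 0.893, 0.449, 0.002]
contact_force: [-1.3, 6.1, 7.3]
width: 0.0124
gripper_force: 78.4
tcp in dial mm [ 1.2  3.8 88.9] F [-2.8  5.6  7.3] yaw err 67.9
clock: 45.23
position: [0.5685, -0.0365, 0.0877]
ee_rot: [-0.002, 0.474, 0.881, 0.001]
contact_force: [-5.9, 4.5, 10.1]
width: 0.0119
gripper_force: 78.9
tcp in dial mm [-1.3  3.2 87.7] F [-6.9  2.8 10.1] yaw err 138.0
[ 0.92488296  1.08918167 -0.13077639]
```

```bash
python3 -m handwheel '[{"translation":[0,0,0.0001],"angular":[0,0,-6],"hand":1},{"translation":[0,0,0.0001],"angular":[0,0,-6],"hand":1},{"translation":[0,0,0.0001],"angular":[0,0,-6],"hand":1},{"translation":[0,0,0.0001],"angular":[0,0,-6],"hand":1},{"translation":[0,0,0.0001],"angular":[0,0,-6],"hand":1},{"translation":[0,0,0.0001],"angular":[0,0,-6],"hand":1},{"translation":[0,0,0],"angular":[0,0,0],"hand":1}]' >/dev/null; python3 dp.py;python3 -c "
from h import *
print(manip.get_state()['moment'][2])"
python3 -m handwheel '[{"translation":[0,0,0],"angular":[0,0,-3],"hand":1},{"translation":[0,0,0],"angular":[0,0,-3],"hand":1},{"translation":[0,0,0],"angular":[0,0,0],"hand":1}]' >/dev/null; python3 dp.py;python3 -c "
from h import *
print(manip.get_state()['moment'][2])"
python3 -m handwheel '[{"translation":[0,0,0],"angular":[0,0,-3],"hand":1},{"translation":[0,0,0],"angular":[0,0,-2],"hand":1},{"translation":[0,0,0],"angular":[0,0,0],"hand":1}]' >/dev/null; python3 dp.py;python3 -c "
from h import *
print(manip.get_state()['moment'][2])"
```

```text
tcp in dial mm [-1.9  2.  87.4] F [-8.   2.  12.7] yaw err 173.9
0.05275223876402787
tcp in dial mm [-1.9  1.8 87.4] F [-8.5 -0.5 13.7] yaw err 179.8
0.020160899256285517
tcp in dial mm [-1.9  1.6 87.5] F [-7.8 -1.7 13.6] yaw err 184.4
-1.489340976788208
```

The nut stopped hard at 1.5 Nm near angle 0, so it is clamped. On to the bars.

```bash
python3 -m handwheel '[{"translation":[0,0,0],"angular":[0,0,0],"hand":0.3},{"translation":[0,0,0],"angular":[0,0,0],"hand":0.3},{"translation":[0,0,0],"angular":[0,0,0],"hand":0.3},{"translation":[0,0,-0.03],"angular":[0,0,0],"hand":0},{"translation":[0,0,-0.04],"angular":[0,0,0],"hand":0},{"translation":[0,0.01,-0.035],"angular":[0,0,0],"hand":0},{"translation":[0.014,0.032,-0.02],"angular":[0,0,0],"hand":0},{"translation":[0.014,0.032,-0.02],"angular":[0,0,0],"hand":0},{"translation":[0.014,0.032,-0.02],"angular":[0,0,0],"hand":0},{"translation":[0.014,0.032,-0.02],"angular":[0,0,0],"hand":0}]' >/dev/null
python3 -m handwheel '[{"translation":[0.014,0.032,-0.02],"angular":[0,0,0],"hand":0},{"translation":[0.014,0.032,0],"angular":[0,0,0],"hand":0},{"translation":[0.014,0.032,0],"angular":[0,0,0],"hand":0},{"translation":[0.014,0.032,0],"angular":[0,0,0],"hand":0},{"translation":[0.014,0.032,0],"angular":[0,0,0],"hand":0},{"translation":[0.014,0.025,0],"angular":[0,0,0],"hand":0},{"translation":[0,0,0],"angular":[0,0,0],"hand":0},{"translation":[0,0,0],"angular":[0,0,0],"hand":0}]'
python3 - <<'E'
from h import *
im,st=snap('wrist','w11'); print(st['qpos'])
cv2.imwrite('pics/c11.png',im[:,:,::-1])
E
```

```text
clock: 47.82
position: [0.4873, 0.3049, 0.2898]
ee_rot: [0.0, 0.084, 0.996, -0.0]
contact_force: [1.4, -0.7, 0.2]
width: 0.0855
gripper_force: 0.0
[ 4.38392737e-01  2.49357231e-01  1.39860710e+00 -5.30067820e-04
  1.49355141e+00 -9.63726831e-01]
```

View pics/w11.png

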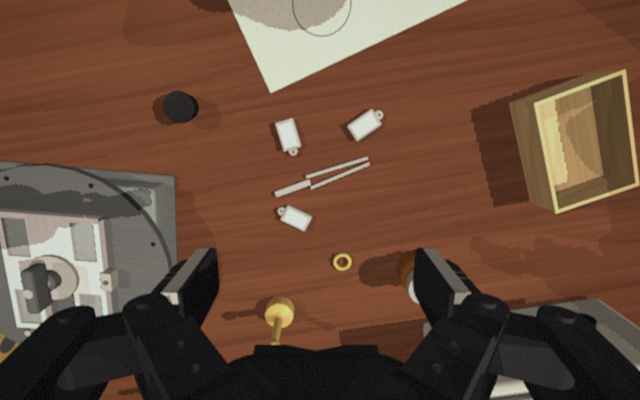

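The picture shows three bars: (287,135) with its lug at the bottom, (364,125) with its lug upper right, and (296,217) with its lug on the left.

```bash
cat > bars.py <<'E'
from h import *
import sys
def find(f,thr=165,near=None):
    st=ld(f);C=cam("wrist",st); im=cv2.imread("pics/%s.png"%f); hsv=cv2.cvtColor(im,cv2.COLOR_BGR2HSV)
    m=((hsv[:,:,2]>thr)&(hsv[:,:,1]<60)).astype(np.uint8); n,l,s,c=cv2.connectedComponentsWithStats(m); out=[]
    for i in range(1,n):
        ys,xs=np.nonzero(l==i)
        if not 60<len(xs)<6000: continue
        P=np.array([px2w(C,x,y,.010)[:2] for x,y in zip(xs,ys)])
        if not((P.min(0)>[.35,.12]).all() and (P.max(0)<[.70,.5]).all()): continue
        (cx,cy),(w,h),a=cv2.minAreaRect((P*1000).astype(np.float32))
        if not(18<min(w,h)<30 and 34<max(w,h)<55): continue
        ax=np.radians(a if w>h else a+90); d=np.array([np.cos(ax),np.sin(ax)]); r=np.array([cx,cy])/1000
        t=(P-r)@d; 
        if np.mean(t)>0: d=-d   # mass is away from the lug
        out.append((r,np.degrees(np.arctan2(d[1],d[0])),w,h)); print("bar centre",r.round(4),"lug yaw",out[-1][1].round(1),"size",round(w,1),round(h,1),"px",c[i].round(0),"skew",abs(np.mean(t)*1000).round(2))
    return out
if __name__=="__main__": find(*sys.argv[1:2])
E
python3 bars.py w11
```

```text
bar centre [0.455  0.3741] lug yaw 115.3 size 22.5 44.3 px [365. 124.] skew 2.18
bar centre [0.4567 0.2738] lug yaw 6.4 size 44.4 22.7 px [288. 135.] skew 2.76
bar centre [0.563  0.2591] lug yaw -127.6 size 45.0 22.7 px [295. 218.] skew 2.61
```

```bash
python3 -m handwheel '[{"translation":[0,0,0],"angular":[0,0,-6],"hand":0.5},{"translation":[0,0,0],"angular":[0,0,-6],"hand":0.5},{"translation":[0,0,0],"angular":[0,0,-4],"hand":0.5},{"translation":[0,0,0],"angular":[0,0,0],"hand":0.5},{"translation":[0,0,0],"angular":[0,0,0],"hand":0.5}]'; python3 -c "
from h import *
print(rel([.4527,.2720,.003]))"
```

```text
clock: 48.28
position: [0.4883, 0.3023, 0.2901]
ee_rot: [0.0, -0.052, 0.999, -0.0]
contact_force: [0.1, 0.2, 0.2]
width: 0.043
gripper_force: 0.0
[ 38.6 -26.3 287.1]
```

```bash
python3 -m handwheel '[{"translation":[0.02,-0.013,0.03],"angular":[0,0,0],"hand":0.55},{"translation":[0.0186,-0.0133,0.035],"angular":[0,0,0],"hand":0.55},{"translation":[0,0,0.04],"angular":[0,0,0],"hand":0.55},{"translation":[0,0,0.04],"angular":[0,0,0],"hand":0.55},{"translation":[0,0,0.04],"angular":[0,0,0],"hand":0.55},{"translation":[0,0,0.04],"angular":[0,0,0],"hand":0.55},{"translation":[0,0,0.03],"angular":[0,0,0],"hand":0.55},{"translation":[0,0,0],"angular":[0,0,0],"hand":0.55},{"translation":[0,0,0],"angular":[0,0,0],"hand":0.55}]' 50; python3 -c "
from h import *
snap('wrist','w12');print(rel([.4527,.2720,.003]))"
```

```text
clock: 49.03
position: [0.4516, 0.2724, 0.0342]
ee_rot: [-0.002, -0.053, 0.999, -0.001]
contact_force: [-0.4, -0.3, 0.4]
width: 0.0385
gripper_force: 0.0
[ 0.7 -1.2 33. ]
```

```bash
python3 -m handwheel '[{"translation":[0,-0.001,0.02],"angular":[0,0,0],"hand":0.55},{"translation":[0,0,0.011],"angular":[0,0,0],"hand":0.55},{"translation":[0,0,0],"angular":[0,0,0],"hand":0.55},{"translation":[0,0,0],"angular":[0,0,0],"hand":0.55}]';python3 -m handwheel '[{"translation":[0,0,0],"angular":[0,0,0],"hand":1},{"translation":[0,0,0],"angular":[0,0,0],"hand":1},{"translation":[0,0,0],"angular":[0,0,0],"hand":1},{"translation":[0,0,0],"angular":[0,0,0],"hand":1},{"translation":[0,0,0],"angular":[0,0,0],"hand":1}]'
```

```text
clock: 49.42
position: [0.4539, 0.2728, 0.0061]
ee_rot: [0.002, -0.053, 0.999, 0.001]
contact_force: [0.5, 0.3, 0.3]
width: 0.0384
gripper_force: 0.0
clock: 49.83
position: [0.454, 0.2731, 0.0065]
ee_rot: [0.002, -0.054, 0.999, 0.001]
contact_force: [-0.9, 0.1, 5.4]
width: 0.0216
gripper_force: 48.7
```

```bash
python3 -m handwheel '[{"translation":[0,0,0],"angular":[0,0,0],"hand":0.55},{"translation":[0,0,0],"angular":[0,0,0],"hand":0.55},{"translation":[0,0,0.003],"angular":[0,0,0],"hand":0.55},{"translation":[0,0,0],"angular":[0,0,0],"hand":0.55},{"translation":[0,0,0],"angular":[0,0,0],"hand":0.55}]';python3 -m handwheel '[{"translation":[0,0,0],"angular":[0,0,0],"hand":1},{"translation":[0,0,0],"angular":[0,0,0],"hand":1},{"translation":[0,0,0],"angular":[0,0,0],"hand":1},{"translation":[0,0,0],"angular":[0,0,0],"hand":1},{"translation":[0,0,0],"angular":[0,0,0],"hand":1}]'
python3 - <<'E'
from h import *
P=np.array([.5695,-.0383,0]);yw=np.radians(-14.45)
for i,(x,y) in enumerate([(-48,-40),(-48,40),(48,-40),(48,40)]): print(i,(P+R.from_euler('z',yw).apply([x/1000,y/1000,0])).round(4))
d=R.from_euler('z',yw).apply([.004,0,0]); print("4mm along dial x",d.round(4))
E
```

```text
clock: 50.25
position: [0.452, 0.2722, 0.0009]
ee_rot: [-0.0, -0.054, 0.999, -0.0]
contact_force: [0.1, -0.5, 1.1]
width: 0.0385
gripper_force: 0.0
clock: 50.67
position: [0.4523, 0.2723, 0.0012]
ee_rot: [0.0, -0.054, 0.999, -0.0]
contact_force: [-0.5, 1.1, 2.3]
width: 0.0227
gripper_force: 49.6
0 [ 0.513  -0.0651  0.    ]
1 [0.533  0.0124 0.    ]
2 [ 0.606 -0.089  0.   ]
3 [ 0.626  -0.0115  0.    ]
4mm along dial x [ 0.0039 -0.001   0.    ]
```

```bash
python3 -m handwheel '[{"translation":[0,0,-0.01],"angular":[0,0,0],"hand":1},{"translation":[0,0,-0.025],"angular":[0,0,0],"hand":1},{"translation":[0,0,-0.03],"angular":[0,0,0],"hand":1},{"translation":[0,0,-0.03],"angular":[0,0,0],"hand":1},{"translation":[0,0,-0.03],"angular":[0,0,0],"hand":1},{"translation":[0,0,0],"angular":[0,0,5],"hand":1},{"translation":[0,0,0],"angular":[0,0,5],"hand":1},{"translation":[0,0,0],"angular":[0,0,5],"hand":1},{"translation":[0,0,0],"angular":[0,0,5.6],"hand":1},{"translation":[0,0,0],"angular":[0,0,0],"hand":1}]';python3 -m handwheel '[{"translation":[0,0,0],"angular":[0,0,0],"hand":1}]' >/dev/null; python3 -c "
from h import *
s=manip.get_state(); r=rot(s['ee_rot']); print(rel([.5291,.0134,.13]),s['width'],np.degrees(np.arctan2(r[1,0],r[0,0])))"
```

```text
clock: 51.5
position: [0.452, 0.2722, 0.1266]
ee_rot: [0.0, 0.127, 0.992, -0.0]
contact_force: [-1.0, -0.4, -1.4]
width: 0.0226
gripper_force: 49.4
[-138.6 -231.7   -3.6] 0.02190531557158873 165.6894031570407
```

```bash
python3 -m handwheel '[{"translation":[-0.0154,-0.0257,0],"angular":[0,0,0],"hand":1},{"translation":[-0.0154,-0.0257,0],"angular":[0,0,0],"hand":1},{"translation":[-0.0154,-0.0257,0],"angular":[0,0,0],"hand":1},{"translation":[-0.0154,-0.0257,0],"angular":[0,0,0],"hand":1},{"translation":[-0.0154,-0.0257,0],"angular":[0,0,0],"hand":1},{"translation":[-0.0154,-0.0257,0],"angular":[0,0,0],"hand":1},{"translation":[-0.0154,-0.0257,0],"angular":[0,0,0],"hand":1},{"translation":[-0.0154,-0.0257,0],"angular":[0,0,0],"hand":1},{"translation":[-0.0154,-0.0261,0],"angular":[0,0,0],"hand":1},{"translation":[0,0,0.02],"angular":[0,0,0],"hand":1}]' >/dev/null;python3 -m handwheel '[{"translation":[0,0,0.02],"angular":[0,0,0],"hand":1},{"translation":[0,0,0],"angular":[0,0,0],"hand":1},{"translation":[0,0,0],"angular":[0,0,0],"hand":1}]'; python3 -c "
from h import *
snap('wrist','w13')
s=manip.get_state(); r=rot(s['ee_rot']); print(rel([.5291,.0134,.0652]),s['width'],np.degrees(np.arctan2(r[1,0],r[0,0])))"
```

```text
clock: 52.67
position: [0.5276, 0.0133, 0.0854]
ee_rot: [-0.002, 0.125, 0.992, -0.0]
contact_force: [0.1, 0.4, -0.1]
width: 0.0223
gripper_force: 49.4
[-0.5  0.1 21.2] 0.0221380215783591 165.61989294923768
```

```bash
python3 -m handwheel '[{"translation":[0,0,0.008],"angular":[0,0,0],"hand":1},{"translation":[0,0,0.006],"angular":[0,0,0],"hand":1},{"translation":[0,0,0.003],"angular":[0,0,0],"hand":1},{"translation":[0,0,0.002],"angular":[0,0,0],"hand":1},{"translation":[0,0,0],"angular":[0,0,0],"hand":1}]';python3 -c "
from h import *
print(rel([.5291,.0134,.0652]))"; python3 -m handwheel '[{"translation":[0,0,0.001],"angular":[0,0,0],"hand":1},{"translation":[0,0,0.001],"angular":[0,0,0],"hand":1},{"translation":[0,0,0],"angular":[0,0,0],"hand":1}]';python3 -c "
from h import *
print(rel([.5291,.0134,.0652]))"
```

```text
clock: 53.13
position: [0.5287, 0.0136, 0.0673]
ee_rot: [0.0, 0.126, 0.992, -0.0]
contact_force: [0.4, -0.5, -0.3]
width: 0.0226
gripper_force: 49.5
[-0.5 -0.1  2.1]
clock: 53.38
position: [0.5288, 0.0135, 0.0672]
ee_rot: [0.001, 0.126, 0.992, 0.0]
contact_force: [-3.5, 0.7, 12.4]
width: 0.0226
gripper_force: 57.2
[-0.3 -0.   2. ]
```

```bash
python3 -m handwheel '[{"translation":[0,0,-0.0015],"angular":[0,0,0],"hand":1},{"translation":[0,0,0],"angular":[0,0,0],"hand":0.65},{"translation":[0,0,0],"angular":[0,0,0],"hand":0.65},{"translation":[0,0,0],"angular":[0,0,0],"hand":0.65},{"translation":[0,0,-0.015],"angular":[0,0,0],"hand":0.65},{"translation":[0,0,-0.015],"angular":[0,0,0],"hand":1},{"translation":[0,0,0],"angular":[0,0,0],"hand":1},{"translation":[0,0,0],"angular":[0,0,0],"hand":1},{"translation":[0,0,0],"angular":[0,0,0],"hand":1}]'
python3 -m handwheel '[{"translation":[0,0,0.01],"angular":[0,0,0],"hand":1},{"translation":[0,0,0.008],"angular":[0,0,0],"hand":1},{"translation":[0,0,0],"angular":[0,0,0],"hand":1}]';python3 -m handwheel '[{"translation":[0,0,0.003],"angular":[0,0,0],"hand":1},{"translation":[0,0,0.002],"angular":[0,0,0],"hand":1},{"translation":[0,0,0],"angular":[0,0,0],"hand":1}]';python3 -m handwheel '[{"translation":[0,0,0.002],"angular":[0,0,0],"hand":1},{"translation":[0,0,0.002],"angular":[0,0,0],"hand":1},{"translation":[0,0,0],"angular":[0,0,0],"hand":1}]'
```

```text
clock: 54.13
position: [0.5282, 0.0134, 0.0959]
ee_rot: [-0.001, 0.126, 0.992, -0.0]
contact_force: [0.2, 0.0, -0.4]
width: -0.0002
gripper_force: 0.0
clock: 54.38
position: [0.5265, 0.0135, 0.0758]
ee_rot: [-0.003, 0.126, 0.992, -0.0]
contact_force: [-0.6, -0.1, -1.1]
width: -0.0003
gripper_force: 0.0
clock: 54.63
position: [0.5282, 0.0134, 0.074]
ee_rot: [-0.001, 0.126, 0.992, -0.0]
contact_force: [-3.2, 0.3, 7.0]
width: 0.0
gripper_force: 3.1
clock: 54.88
position: [0.5282, 0.0134, 0.0739]
ee_rot: [0.0, 0.126, 0.992, -0.0]
contact_force: [-9.1, 0.8, 32.2]
width: -0.0
gripper_force: 16.0
```

The probe met the bar's top at z = 0.0740, exactly the seated height. Next I'll look at the other bars again, since one may have been knocked.

```bash
python3 -m handwheel '[{"translation":[0,0,-0.04],"angular":[0,0,0],"hand":0.55},{"translation":[0,0,-0.04],"angular":[0,0,0],"hand":0.55},{"translation":[0.014,0.034,-0.016],"angular":[0,0,0],"hand":0.55},{"translation":[0.014,0.034,-0.016],"angular":[0,0,0],"hand":0.55},{"translation":[0.014,0.034,-0.016],"angular":[0,0,0],"hand":0.55},{"translation":[0.014,0.034,-0.016],"angular":[0,0,0],"hand":0.55},{"translation":[0.014,0.034,-0.016],"angular":[0,0,0],"hand":0.55},{"translation":[0.014,0.034,-0.016],"angular":[0,0,0],"hand":0.55},{"translation":[0.014,0.034,-0.016],"angular":[0,0,0],"hand":0.55},{"translation":[0.013,0.033,-0.016],"angular":[0,0,0],"hand":0.55}]' >/dev/null
python3 -m handwheel '[{"translation":[0,0,0],"angular":[0,0,0],"hand":0.55},{"translation":[0,0,0],"angular":[0,0,0],"hand":0.55}]'
python3 -c "
from h import *
snap('wrist','w14')"; python3 bars.py w14
```

```text
clock: 55.88
position: [0.4888, 0.3053, 0.2781]
ee_rot: [0.001, 0.124, 0.992, 0.0]
contact_force: [0.6, 0.2, 0.7]
width: 0.0386
gripper_force: 0.0
bar centre [0.455  0.3739] lug yaw 114.9 size 22.8 44.5 px [363. 119.] skew 2.18
bar centre [0.5627 0.2589] lug yaw -127.0 size 45.1 23.3 px [298. 221.] skew 2.56
```

```bash
python3 -m handwheel '[{"translation":[0,0,0.01],"angular":[0,0,7],"hand":0.55},{"translation":[0,0,0.01],"angular":[0,0,7],"hand":0.55},{"translation":[0,0,0.01],"angular":[0,0,7],"hand":0.55},{"translation":[0,0,0.01],"angular":[0,0,7],"hand":0.55},{"translation":[0,0,0.01],"angular":[0,0,7],"hand":0.55},{"translation":[0,0,0.01],"angular":[0,0,7],"hand":0.55},{"translation":[0,0,0.01],"angular":[0,0,7],"hand":0.55},{"translation":[0,0,0.01],"angular":[0,0,1.7],"hand":0.55},{"translation":[0,0,0],"angular":[0,0,0],"hand":0.55},{"translation":[0,0,0],"angular":[0,0,0],"hand":0.55}]' 50; python3 -c "
from h import *
s=manip.get_state(); r=rot(s['ee_rot']);print(rel([.4563,.3690,.001]),np.degrees(np.arctan2(r[1,0],r[0,0])))"
```

```text
clock: 56.77
position: [0.4884, 0.3017, 0.1964]
ee_rot: [-0.001, 0.539, 0.842, -0.001]
contact_force: [-0.0, -0.6, 0.7]
width: 0.0383
gripper_force: 0.0
[ 74.7  -0.3 195.4] 114.8048507305052
```

```bash
python3 -m handwheel '[{"translation":[0.037,0,0.03],"angular":[0,0,0],"hand":0.57},{"translation":[0.0375,0,0.03],"angular":[0,0,0],"hand":0.57},{"translation":[0,0,0.035],"angular":[0,0,0],"hand":0.57},{"translation":[0,0,0.035],"angular":[0,0,0],"hand":0.57},{"translation":[0,0,0.03],"angular":[0,0,0],"hand":0.57},{"translation":[0,0,0.01],"angular":[0,0,0],"hand":0.57},{"translation":[0,0,0],"angular":[0,0,0],"hand":0.57},{"translation":[0,0,0],"angular":[0,0,0],"hand":0.57}]' >/dev/null; python3 -c "
from h import *
snap('wrist','w15');print(rel([.4563,.3690,.001]))"
```

```text
[ 8.5 -3.9 36.1]
```

```bash
python3 -m handwheel '[{"translation":[0.0085,-0.004,0],"angular":[0,0,0],"hand":0.57},{"translation":[0,0,0.015],"angular":[0,0,0],"hand":0.57},{"translation":[0,0,0],"angular":[0,0,0],"hand":0.57},{"translation":[0,0,0],"angular":[0,0,0],"hand":0.57}]' ; python3 -c "
from h import *
print(rel([.4563,.3690,.001]))"
```

```text
clock: 57.82
position: [0.4542, 0.3688, 0.0214]
ee_rot: [0.0, 0.538, 0.843, 0.0]
contact_force: [-0.3, -0.0, -0.0]
width: 0.0368
gripper_force: 0.0
[-0.7  1.9 20.4]
```

```bash
python3 -m handwheel '[{"translation":[-0.0005,0.002,0],"angular":[0,0,0],"hand":0.57},{"translation":[0,0,0.012],"angular":[0,0,0],"hand":0.57},{"translation":[0,0,0.0085],"angular":[0,0,0],"hand":0.57},{"translation":[0,0,0],"angular":[0,0,0],"hand":0.57},{"translation":[0,0,0],"angular":[0,0,0],"hand":0.57}]' ; python3 -c "
from h import *
print(rel([.4563,.3690,.001]))"
python3 -m handwheel '[{"translation":[0,0,0],"angular":[0,0,0],"hand":1},{"translation":[0,0,0],"angular":[0,0,0],"hand":1},{"translation":[0,0,0],"angular":[0,0,0],"hand":1},{"translation":[0,0,0],"angular":[0,0,0],"hand":1},{"translation":[0,0,0],"angular":[0,0,0],"hand":1}]'; python3 -c "
from h import *
print(rel([.4563,.3690,.001]))"
```

```text
clock: 58.23
position: [0.4563, 0.3687, -0.0002]
ee_rot: [-0.0, 0.538, 0.843, -0.0]
contact_force: [0.1, -0.7, 0.4]
width: 0.0365
gripper_force: 0.0
[ 0.3  0.1 -1.2]
clock: 58.65
position: [0.4567, 0.3689, 0.0004]
ee_rot: [0.0, 0.538, 0.843, 0.0]
contact_force: [-0.6, -0.3, 4.0]
width: 0.0221
gripper_force: 50.1
[ 0.2 -0.3 -0.6]
```

```bash
python3 -m handwheel '[{"translation":[0,0,0],"angular":[0,0,0],"hand":0.62},{"translation":[0,0,0],"angular":[0,0,0],"hand":0.62},{"translation":[0,0,-0.002],"angular":[0,0,0],"hand":0.62},{"translation":[0,0,0],"angular":[0,0,0],"hand":0.62},{"translation":[0,0,0],"angular":[0,0,0],"hand":1},{"translation":[0,0,0],"angular":[0,0,0],"hand":1},{"translation":[0,0,0],"angular":[0,0,0],"hand":1},{"translation":[0,0,0],"angular":[0,0,0],"hand":1}]'
python3 -m handwheel '[{"translation":[0,0,-0.01],"angular":[0,0,0],"hand":1},{"translation":[0,0,-0.025],"angular":[0,0,0],"hand":1},{"translation":[0,0,-0.03],"angular":[0,0,0],"hand":1},{"translation":[0,0,-0.03],"angular":[0,0,-5],"hand":1},{"translation":[0,0,-0.03],"angular":[0,0,-6],"hand":1},{"translation":[0,0,0],"angular":[0,0,-6],"hand":1},{"translation":[0,0,0],"angular":[0,0,-6],"hand":1},{"translation":[0,0,0],"angular":[0,0,-6],"hand":1},{"translation":[0,0,0],"angular":[0,0,-6],"hand":1},{"translation":[0,0,0],"angular":[0,0,-6],"hand":1}]' >/dev/null
python3 -m handwheel '[{"translation":[0,0,0],"angular":[0,0,-6],"hand":1},{"translation":[0,0,0],"angular":[0,0,-3.6],"hand":1},{"translation":[0,0,0],"angular":[0,0,0],"hand":1},{"translation":[0,0,0],"angular":[0,0,0],"hand":1}]'
python3 - <<'E'
from h import *
s=manip.get_state(); r=rot(s['ee_rot']); d=.004*np.array([np.cos(np.radians(165.55)),np.sin(np.radians(165.55)),0])
for n,p in((3,[.626,-.0115,.125]),(0,[.513,-.0651,.125])): print(n,(np.array(p)-d).round(4),rel(np.array(p)-d),s['width'],np.degrees(np.arctan2(r[1,0],r[0,0])))
E
```

```text
clock: 59.32
position: [0.4565, 0.3688, 0.002]
ee_rot: [0.0, 0.538, 0.843, 0.0]
contact_force: [-0.3, -0.1, 2.6]
width: 0.0227
gripper_force: 49.4
clock: 60.48
position: [0.4561, 0.3686, 0.127]
ee_rot: [-0.0, 0.127, 0.992, -0.0]
contact_force: [-0.6, -0.7, -1.4]
width: 0.0224
gripper_force: 49.2
3 [ 0.6299 -0.0125  0.125 ] [-264.5 -324.8    2. ] 0.02243054094503062 165.35168955993908
0 [ 0.5169 -0.0661  0.125 ] [-168.7 -405.2    2.1] 0.02243054094503062 165.35168955993908
```

```bash
python3 -m handwheel '[{"translation":[-0.022,-0.027,0],"angular":[0,0,-0.2],"hand":1},{"translation":[-0.022,-0.027,0],"angular":[0,0,0],"hand":1},{"translation":[-0.022,-0.027,0],"angular":[0,0,0],"hand":1},{"translation":[-0.022,-0.027,0],"angular":[0,0,0],"hand":1},{"translation":[-0.022,-0.027,0],"angular":[0,0,0],"hand":1},{"translation":[-0.022,-0.027,0],"angular":[0,0,0],"hand":1},{"translation":[-0.022,-0.027,0],"angular":[0,0,0],"hand":1},{"translation":[-0.022,-0.027,0],"angular":[0,0,0],"hand":1},{"translation":[-0.022,-0.027,0],"angular":[0,0,0],"hand":1},{"translation":[-0.022,-0.027,0],"angular":[0,0,0],"hand":1}]' >/dev/null
python3 -m handwheel '[{"translation":[-0.022,-0.027,0],"angular":[0,0,0],"hand":1},{"translation":[-0.022,-0.027,0],"angular":[0,0,0],"hand":1},{"translation":[0,0,0.02],"angular":[0,0,0],"hand":1},{"translation":[0,0,0.015],"angular":[0,0,0],"hand":1},{"translation":[0,0,0],"angular":[0,0,0],"hand":1},{"translation":[0,0,0],"angular":[0,0,0],"hand":1}]'
python3 - <<'E'
from h import *
s=manip.get_state(); r=rot(s['ee_rot']);print(rel([.6299,-.0125,.066]),np.degrees(np.arctan2(r[1,0],r[0,0])))
E
```

```text
clock: 61.82
position: [0.6308, -0.0106, 0.091]
ee_rot: [-0.001, 0.126, 0.992, -0.0]
contact_force: [0.2, 0.5, -0.2]
width: 0.0221
gripper_force: 49.3
[ 0.3 -2.  25. ] 165.57768303938164
```

```bash
python3 -m handwheel '[{"translation":[0,-0.002,0.01],"angular":[0,0,0],"hand":1},{"translation":[0,0,0.008],"angular":[0,0,0],"hand":1},{"translation":[0,0,0.003],"angular":[0,0,0],"hand":1},{"translation":[0,0,0.002],"angular":[0,0,0],"hand":1},{"translation":[0,0,0],"angular":[0,0,0],"hand":1}]';python3 -c "
from h import *
print(rel([.6299,-.0125,.066]))"; python3 -m handwheel '[{"translation":[0,0,0.001],"angular":[0,0,0],"hand":1},{"translation":[0,0,0],"angular":[0,0,0],"hand":1}]';python3 -c "
from h import *
print(rel([.6299,-.0125,.066]))"
```

```text
clock: 62.23
position: [0.6309, -0.0122, 0.0685]
ee_rot: [-0.0, 0.125, 0.992, -0.0]
contact_force: [0.5, 0.0, -0.8]
width: 0.0227
gripper_force: 49.3
[ 0.9 -0.5  2.5]
clock: 62.4
position: [0.6314, -0.0125, 0.0681]
ee_rot: [0.0, 0.125, 0.992, -0.0]
contact_force: [0.2, -0.2, -1.1]
width: 0.0221
gripper_force: 49.3
[ 1.4 -0.4  2.1]
```

```bash
python3 -m handwheel '[{"translation":[0.0012,-0.0003,0],"angular":[0,0,0],"hand":1},{"translation":[0,0,0.001],"angular":[0,0,0],"hand":1},{"translation":[0,0,0.001],"angular":[0,0,0],"hand":1},{"translation":[0,0,0],"angular":[0,0,0],"hand":1}]';python3 -c "
from h import *
print(rel([.6299,-.0125,.066]))"
```

```text
clock: 62.73
position: [0.63, -0.0126, 0.0672]
ee_rot: [0.0, 0.125, 0.992, -0.0]
contact_force: [-2.3, 0.3, 5.0]
width: 0.0222
gripper_force: 52.9
[0.1 0.  1.2]
```

Tips are touching the plate at 0.067, so the bar is 1.8 mm down in the pocket. Release, then probe.

```bash
python3 -m handwheel '[{"translation":[0,0,-0.0007],"angular":[0,0,0],"hand":1},{"translation":[0,0,0],"angular":[0,0,0],"hand":0.65},{"translation":[0,0,0],"angular":[0,0,0],"hand":0.65},{"translation":[0,0,0],"angular":[0,0,0],"hand":0.65},{"translation":[0,0,-0.015],"angular":[0,0,0],"hand":0.65},{"translation":[0,0,-0.015],"angular":[0,0,0],"hand":1},{"translation":[0,0,0],"angular":[0,0,0],"hand":1},{"translation":[0,0,0],"angular":[0,0,0],"hand":1},{"translation":[0,0,0],"angular":[0,0,0],"hand":1}]' >/dev/null
python3 -m handwheel '[{"translation":[0,0,0.01],"angular":[0,0,0],"hand":1},{"translation":[0,0,0.009],"angular":[0,0,0],"hand":1},{"translation":[0,0,0],"angular":[0,0,0],"hand":1}]';python3 -m handwheel '[{"translation":[0,0,0.003],"angular":[0,0,0],"hand":1},{"translation":[0,0,0.002],"angular":[0,0,0],"hand":1},{"translation":[0,0,0],"angular":[0,0,0],"hand":1}]';python3 -m handwheel '[{"translation":[0,0,0.001],"angular":[0,0,0],"hand":1},{"translation":[0,0,0.001],"angular":[0,0,0],"hand":1},{"translation":[0,0,0],"angular":[0,0,0],"hand":1}]'
```

```text
clock: 63.73
position: [0.6286, -0.0124, 0.0746]
ee_rot: [-0.002, 0.125, 0.992, -0.0]
contact_force: [0.1, -0.1, 1.0]
width: 0.0003
gripper_force: 0.0
clock: 63.98
position: [0.6292, -0.0125, 0.074]
ee_rot: [-0.001, 0.125, 0.992, -0.0]
contact_force: [-2.7, 1.1, 10.6]
width: -0.0
gripper_force: 5.6
clock: 64.23
position: [0.6292, -0.0125, 0.074]
ee_rot: [-0.0, 0.125, 0.992, -0.0]
contact_force: [-6.4, 0.9, 21.1]
width: -0.0002
gripper_force: 10.3
```

```bash
python3 -m handwheel '[{"translation":[0,0,-0.04],"angular":[0,0,0],"hand":0.57},{"translation":[0,0,-0.04],"angular":[0,0,0],"hand":0.57},{"translation":[0.016,0.031,-0.015],"angular":[0,0,0],"hand":0.57},{"translation":[0.016,0.031,-0.015],"angular":[0,0,0],"hand":0.57},{"translation":[0.016,0.031,-0.015],"angular":[0,0,0],"hand":0.57},{"translation":[0.016,0.031,-0.015],"angular":[0,0,0],"hand":0.57},{"translation":[0.016,0.031,-0.015],"angular":[0,0,0],"hand":0.57},{"translation":[0.016,0.031,-0.015],"angular":[0,0,0],"hand":0.57},{"translation":[0.016,0.031,-0.015],"angular":[0,0,0],"hand":0.57},{"translation":[0.014,0.034,-0.015],"angular":[0,0,0],"hand":0.57}]' >/dev/null
python3 -m handwheel '[{"translation":[0,0,0],"angular":[0,0,0],"hand":0.57},{"translation":[0,0,0],"angular":[0,0,0],"hand":0.57}]'
python3 -c "
from h import *
snap('wrist','w16')"; python3 bars.py w16
```

```text
clock: 65.23
position: [0.5698, 0.2638, 0.2709]
ee_rot: [0.001, 0.123, 0.992, 0.0]
contact_force: [0.0, -0.1, -0.9]
width: 0.0367
gripper_force: 0.0
bar centre [0.5628 0.2589] lug yaw -126.7 size 46.2 24.3 px [313. 155.] skew 2.09
```

```bash
python3 -m handwheel '[{"translation":[0,0,0.01],"angular":[0,0,-7],"hand":0.57},{"translation":[0,0,0.01],"angular":[0,0,-7],"hand":0.57},{"translation":[0,0,0.01],"angular":[0,0,-7],"hand":0.57},{"translation":[0,0,0.01],"angular":[0,0,-7],"hand":0.57},{"translation":[0,0,0.01],"angular":[0,0,-7],"hand":0.57},{"translation":[0,0,0.01],"angular":[0,0,-7],"hand":0.57},{"translation":[0,0,0.01],"angular":[0,0,-7],"hand":0.57},{"translation":[0,0,0.01],"angular":[0,0,-7],"hand":0.57},{"translation":[0,0,0.01],"angular":[0,0,-7],"hand":0.57},{"translation":[0,0,0.02],"angular":[0,0,-4.6],"hand":0.57}]' >/dev/null
python3 -m handwheel '[{"translation":[0,0,0.03],"angular":[0,0,0],"hand":0.57},{"translation":[0,0,0.03],"angular":[0,0,0],"hand":0.57},{"translation":[0,0,0.03],"angular":[0,0,0],"hand":0.57},{"translation":[0,0,0],"angular":[0,0,0],"hand":0.57},{"translation":[0,0,0],"angular":[0,0,0],"hand":0.57}]' 50; python3 -c "
from h import *
s=manip.get_state(); r=rot(s['ee_rot']);print(rel([.5648,.2607,.002]),np.degrees(np.arctan2(r[1,0],r[0,0])))"
```

```text
clock: 66.53
position: [0.5687, 0.2597, 0.0684]
ee_rot: [-0.003, -0.447, 0.894, 0.0]
contact_force: [-0.7, 0.4, -0.1]
width: 0.0365
gripper_force: 0.0
[ 1.2  3.5 66.4] -126.85343324999695
```

```bash
python3 -m handwheel '[{"translation":[0.001,0.0035,0.03],"angular":[0,0,0],"hand":0.57},{"translation":[0,0,0.018],"angular":[0,0,0],"hand":0.57},{"translation":[0,0,0],"angular":[0,0,0],"hand":0.57},{"translation":[0,0,0],"angular":[0,0,0],"hand":0.57}]' >/dev/null; python3 -c "
from h import *
print(rel([.5648,.2607,.002]))"
```

```text
[ 3.3  1.  21.7]
```

```bash
python3 -m handwheel '[{"translation":[0.001,0.001,0],"angular":[0,0,0],"hand":0.57},{"translation":[0,0,0.012],"angular":[0,0,0],"hand":0.57},{"translation":[0,0,0.007],"angular":[0,0,0],"hand":0.57},{"translation":[0,0,0],"angular":[0,0,0],"hand":0.57},{"translation":[0,0,0],"angular":[0,0,0],"hand":0.57}]' ; python3 -c "
from h import *
print(rel([.5648,.2607,.002]))"
```

```text
clock: 67.28
position: [0.5656, 0.263, 0.0043]
ee_rot: [0.0, -0.448, 0.894, -0.0]
contact_force: [-0.8, 0.4, -0.1]
width: 0.0363
gripper_force: 0.0
[ 2.3 -0.7  2.3]
```

```bash
python3 -m handwheel '[{"translation":[0.0023,-0.0007,0.002],"angular":[0,0,0],"hand":0.57},{"translation":[0,0,0],"angular":[0,0,0],"hand":0.57},{"translation":[0,0,0],"angular":[0,0,0],"hand":0.57}]' >/dev/null; python3 -c "
from h import *
print(rel([.5648,.2607,.002]))"
python3 -m handwheel '[{"translation":[0,0,0],"angular":[0,0,0],"hand":1},{"translation":[0,0,0],"angular":[0,0,0],"hand":1},{"translation":[0,0,0],"angular":[0,0,0],"hand":1},{"translation":[0,0,0],"angular":[0,0,0],"hand":1},{"translation":[0,0,0],"angular":[0,0,0],"hand":1}]'; python3 -c "
from h import *
print(rel([.5648,.2607,.002]))"
```

```text
[-0.2 -0.1 -0.1]
clock: 67.95
position: [0.5648, 0.2607, 0.0021]
ee_rot: [0.0, -0.448, 0.894, -0.0]
contact_force: [-0.1, 0.5, 4.8]
width: 0.0223
gripper_force: 50.1
[0.1 0.  0.1]
```

Lift, turn back to yaw 165.55 (tool z +67.6) and carry it to nest 0.

```bash
python3 -m handwheel '[{"translation":[0,0,-0.01],"angular":[0,0,0],"hand":1},{"translation":[0,0,-0.025],"angular":[0,0,0],"hand":1},{"translation":[0,0,-0.03],"angular":[0,0,0],"hand":1},{"translation":[0,0,-0.03],"angular":[0,0,5.6],"hand":1},{"translation":[0,0,-0.035],"angular":[0,0,6],"hand":1},{"translation":[0,0,0],"angular":[0,0,7],"hand":1},{"translation":[0,0,0],"angular":[0,0,7],"hand":1},{"translation":[0,0,0],"angular":[0,0,7],"hand":1},{"translation":[0,0,0],"angular":[0,0,7],"hand":1},{"translation":[0,0,0],"angular":[0,0,7],"hand":1}]' >/dev/null
python3 -m handwheel '[{"translation":[0,0,0],"angular":[0,0,7],"hand":1},{"translation":[0,0,0],"angular":[0,0,7],"hand":1},{"translation":[0,0,0],"angular":[0,0,7],"hand":1},{"translation":[0,0,0],"angular":[0,0,0],"hand":1},{"translation":[0,0,0],"angular":[0,0,0],"hand":1}]'
python3 - <<'E'
from h import *
s=manip.get_state(); r=rot(s['ee_rot']);print(rel([.5169,-.0661,.125]),np.degrees(np.arctan2(r[1,0],r[0,0])))
E
```

```text
clock: 69.2
position: [0.5642, 0.2606, 0.1314]
ee_rot: [-0.0, 0.123, 0.992, -0.0]
contact_force: [-0.7, -0.9, -0.5]
width: 0.0219
gripper_force: 49.5
[ -34.2 -328.4    6.5] 165.82672563454682
```

```bash
python3 -m handwheel '[{"translation":[-0.0034,-0.0328,0],"angular":[0,0,0.3],"hand":1},{"translation":[-0.0034,-0.0328,0],"angular":[0,0,0],"hand":1},{"translation":[-0.0034,-0.0328,0],"angular":[0,0,0],"hand":1},{"translation":[-0.0034,-0.0328,0],"angular":[0,0,0],"hand":1},{"translation":[-0.0034,-0.0328,0],"angular":[0,0,0],"hand":1},{"translation":[-0.0034,-0.0328,0],"angular":[0,0,0],"hand":1},{"translation":[-0.0034,-0.0328,0],"angular":[0,0,0],"hand":1},{"translation":[-0.0034,-0.0328,0],"angular":[0,0,0],"hand":1},{"translation":[-0.0034,-0.0328,0],"angular":[0,0,0],"hand":1},{"translation":[-0.0034,-0.0328,0],"angular":[0,0,0],"hand":1}]' >/dev/null
python3 -m handwheel '[{"translation":[0,0,0.02],"angular":[0,0,0],"hand":1},{"translation":[0,0,0.02],"angular":[0,0,0],"hand":1},{"translation":[0,0,0],"angular":[0,0,0],"hand":1},{"translation":[0,0,0],"angular":[0,0,0],"hand":1}]'
python3 - <<'E'
from h import *
s=manip.get_state(); r=rot(s['ee_rot']);print(rel([.5169,-.0661,.066]),np.degrees(np.arctan2(r[1,0],r[0,0])))
E
```

```text
clock: 70.37
position: [0.5136, -0.0651, 0.091]
ee_rot: [-0.001, 0.127, 0.992, 0.0]
contact_force: [-0.2, -0.4, -1.1]
width: 0.0221
gripper_force: 49.6
[-3.5 -0.1 25. ] 165.42844540240574
```

```bash
python3 -m handwheel '[{"translation":[-0.003,0,0.01],"angular":[0,0,0],"hand":1},{"translation":[0,0,0.008],"angular":[0,0,0],"hand":1},{"translation":[0,0,0.002],"angular":[0,0,0],"hand":1},{"translation":[0,0,0],"angular":[0,0,0],"hand":1},{"translation":[0,0,0],"angular":[0,0,0],"hand":1}]';python3 -c "
from h import *
print(rel([.5169,-.0661,.066]))"
```

```text
clock: 70.78
position: [0.5176, -0.0657, 0.0716]
ee_rot: [-0.0, 0.127, 0.992, -0.0]
contact_force: [0.0, 0.3, -0.9]
width: 0.022
gripper_force: 49.6
[ 0.5 -0.5  5.6]
```

```bash
python3 -m handwheel '[{"translation":[0.0004,-0.0004,0.002],"angular":[0,0,0],"hand":1},{"translation":[0,0,0.001],"angular":[0,0,0],"hand":1},{"translation":[0,0,0.001],"angular":[0,0,0],"hand":1},{"translation":[0,0,0.001],"angular":[0,0,0],"hand":1},{"translation":[0,0,0],"angular":[0,0,0],"hand":1}]';python3 -c "
from h import *
print(rel([.5169,-.0661,.066]))"
```

```text
clock: 71.2
position: [0.5172, -0.0663, 0.0683]
ee_rot: [0.001, 0.127, 0.992, -0.0]
contact_force: [-4.2, 1.0, 10.7]
width: 0.0223
gripper_force: 51.0
[0.3 0.1 2.3]
```

```bash
python3 -m handwheel '[{"translation":[0,0,-0.001],"angular":[0,0,0],"hand":1},{"translation":[0,0,0],"angular":[0,0,0],"hand":0.65},{"translation":[0,0,0],"angular":[0,0,0],"hand":0.65},{"translation":[0,0,0],"angular":[0,0,0],"hand":0.65},{"translation":[0,0,-0.015],"angular":[0,0,0],"hand":0.65},{"translation":[0,0,-0.015],"angular":[0,0,0],"hand":1},{"translation":[0,0,0],"angular":[0,0,0],"hand":1},{"translation":[0,0,0],"angular":[0,0,0],"hand":1},{"translation":[0,0,0],"angular":[0,0,0],"hand":1}]' >/dev/null
python3 -m handwheel '[{"translation":[0,0,0.01],"angular":[0,0,0],"hand":1},{"translation":[0,0,0.007],"angular":[0,0,0],"hand":1},{"translation":[0,0,0],"angular":[0,0,0],"hand":1}]';python3 -m handwheel '[{"translation":[0,0,0.002],"angular":[0,0,0],"hand":1},{"translation":[0,0,0.002],"angular":[0,0,0],"hand":1},{"translation":[0,0,0],"angular":[0,0,0],"hand":1}]';python3 -m handwheel '[{"translation":[0,0,0.002],"angular":[0,0,0],"hand":1},{"translation":[0,0,0.001],"angular":[0,0,0],"hand":1},{"translation":[0,0,0],"angular":[0,0,0],"hand":1}]'
```

```text
clock: 72.2
position: [0.515, -0.0658, 0.0779]
ee_rot: [-0.003, 0.128, 0.992, 0.0]
contact_force: [-0.0, 1.1, 0.3]
width: 0.0003
gripper_force: 0.0
clock: 72.45
position: [0.5169, -0.0663, 0.0762]
ee_rot: [-0.0, 0.128, 0.992, -0.0]
contact_force: [-1.0, -0.1, 0.3]
width: 0.0001
gripper_force: 0.0
clock: 72.7
position: [0.5173, -0.0664, 0.0755]
ee_rot: [0.001, 0.127, 0.992, -0.0]
contact_force: [-3.6, 0.6, 12.0]
width: -0.0001
gripper_force: 6.3
```

The probe stopped at 0.0755, which is 1.5 mm high, so this bar is tilted on a rim. I'll look.

```bash
python3 -m handwheel '[{"translation":[0,0,-0.03],"angular":[0,0,0],"hand":1},{"translation":[0,0,-0.03],"angular":[0,0,0],"hand":1},{"translation":[0,0,-0.03],"angular":[0,0,0],"hand":1},{"translation":[-0.01,-0.01,-0.03],"angular":[0,0,0],"hand":1},{"translation":[-0.03,-0.01,0],"angular":[0,0,0],"hand":1},{"translation":[-0.01,-0.01,0],"angular":[0,0,0],"hand":1},{"translation":[0,0,0],"angular":[0,0,0],"hand":1},{"translation":[0,0,0],"angular":[0,0,0],"hand":1}]'
python3 - <<'E'
from h import *
im,st=snap('wrist','w17'); C=cam("wrist",st)
P=np.array([.5695,-.0383,0]);yw=np.radians(-14.45)
# rectify onto the plate top plane, 4 px/mm, plate frame
pl=[(-85,-65),(85,-65),(85,65),(-85,65)]
src=np.float32([w2px(C,P+R.from_euler('z',yw).apply([x/1000,y/1000,.067])) for x,y in pl])
s=4.4; dst=np.float32([[(x+85)*s,(65-y)*s] for x,y in pl])
H=cv2.getPerspectiveTransform(src,dst); o=cv2.warpPerspective(im[:,:,::-1],H,(int(170*s),int(130*s)),flags=2); cv2.imwrite("pics/c17.png",o)
E
```

```text
clock: 73.37
position: [0.5571, -0.1081, 0.1927]
ee_rot: [-0.001, 0.128, 0.992, 0.0]
contact_force: [-0.1, 1.5, -0.7]
width: -0.0003
gripper_force: 0.0
```

View pics/c17.png

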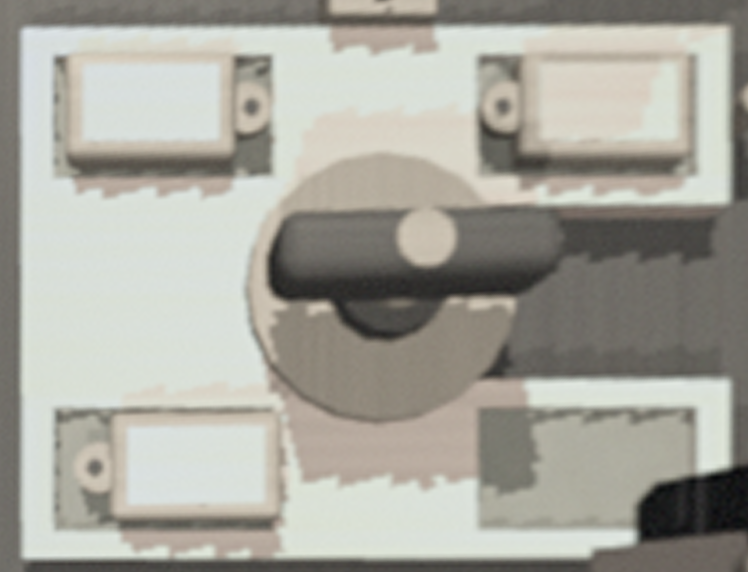

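The picture shows nests 1 and 3 seated. In nest 0 the bar's solid end at (280,465) overlaps the +x rim, so it lies about 3 mm too far +x. I'll regrasp it, shift 3.3 mm towards -x and release.

```bash
python3 -c "
from h import *
print(rel([.5173,-.0664,.069]))"
python3 -m handwheel '[{"translation":[0.025,0.015,0],"angular":[0,0,0],"hand":0.62},{"translation":[0.025,0.015,0],"angular":[0,0,0],"hand":0.62},{"translation":[0,0,0.03],"angular":[0,0,0],"hand":0.62},{"translation":[0,0,0.03],"angular":[0,0,0],"hand":0.62},{"translation":[0,0,0.03],"angular":[0,0,0],"hand":0.62},{"translation":[0,0,0],"angular":[0,0,0],"hand":0.62},{"translation":[0,0,0],"angular":[0,0,0],"hand":0.62}]'; python3 -c "
from h import *
print(rel([.5173,-.0664,.069]))"
```

```text
[ 47.9  29.8 123.6]
clock: 74.0
position: [0.5147, -0.0652, 0.1023]
ee_rot: [-0.003, 0.127, 0.992, 0.0]
contact_force: [0.4, 0.6, -0.2]
width: 0.0326
gripper_force: 0.0
[-3.  -0.5 33.2]
```

```bash
python3 -m handwheel '[{"translation":[-0.002,0,0.018],"angular":[0,0,0],"hand":0.62},{"translation":[0,0,0.01],"angular":[0,0,0],"hand":0.62},{"translation":[0,0,0.003],"angular":[0,0,0],"hand":0.62},{"translation":[0,0,0],"angular":[0,0,0],"hand":0.62},{"translation":[0,0,0],"angular":[0,0,0],"hand":0.62}]' ; python3 -c "
from h import *
print(rel([.5173,-.0664,.069]))"
python3 -m handwheel '[{"translation":[0,0,0],"angular":[0,0,0],"hand":1},{"translation":[0,0,0],"angular":[0,0,0],"hand":1},{"translation":[0,0,0],"angular":[0,0,0],"hand":1},{"translation":[0,0,0],"angular":[0,0,0],"hand":1}]'; python3 -c "
from h import *
print(rel([.5173,-.0664,.069]))"
```

```text
clock: 74.42
position: [0.5193, -0.0669, 0.0734]
ee_rot: [0.0, 0.128, 0.992, -0.0]
contact_force: [0.4, 0.2, 0.4]
width: 0.0326
gripper_force: 0.0
[ 2.1 -0.   4.4]
clock: 74.75
position: [0.5196, -0.067, 0.0737]
ee_rot: [0.001, 0.128, 0.992, -0.0]
contact_force: [-0.7, 1.3, 6.9]
width: 0.0209
gripper_force: 49.2
[ 2.4 -0.   4.7]
```

```bash
python3 -m handwheel '[{"translation":[0,0,0],"angular":[0,0,0],"hand":0.62},{"translation":[0,0,0],"angular":[0,0,0],"hand":0.62},{"translation":[0,0,0.004],"angular":[0,0,0],"hand":0.62},{"translation":[0,0,0],"angular":[0,0,0],"hand":0.62},{"translation":[0,0,0],"angular":[0,0,0],"hand":1},{"translation":[0,0,0],"angular":[0,0,0],"hand":1},{"translation":[0,0,0],"angular":[0,0,0],"hand":1},{"translation":[0,0,0],"angular":[0,0,0],"hand":1}]'
python3 -m handwheel '[{"translation":[0,0,-0.002],"angular":[0,0,0],"hand":1},{"translation":[0.0015,0,0],"angular":[0,0,0],"hand":1},{"translation":[0.002,0,0],"angular":[0,0,0],"hand":1},{"translation":[0,0,0],"angular":[0,0,0],"hand":1},{"translation":[0,0,0],"angular":[0,0,0],"hand":1}]'
python3 -m handwheel '[{"translation":[0,0,0.001],"angular":[0,0,0],"hand":1},{"translation":[0,0,0.001],"angular":[0,0,0],"hand":1},{"translation":[0,0,0],"angular":[0,0,0],"hand":1}]'
```

```text
clock: 75.42
position: [0.5188, -0.0668, 0.0684]
ee_rot: [-0.0, 0.128, 0.992, -0.0]
contact_force: [-0.4, -0.0, -1.0]
width: 0.0221
gripper_force: 49.3
clock: 75.83
position: [0.5153, -0.0659, 0.0706]
ee_rot: [-0.0, 0.128, 0.992, -0.0]
contact_force: [-0.0, 0.5, -1.0]
width: 0.0222
gripper_force: 49.3
clock: 76.08
position: [0.5154, -0.0659, 0.0683]
ee_rot: [-0.0, 0.128, 0.992, -0.0]
contact_force: [0.5, -0.1, -0.7]
width: 0.0222
gripper_force: 49.3
```

Shifted 3.5 mm with no contact force. Release and probe again at both ends of the solid part.

```bash
python3 -m handwheel '[{"translation":[0,0,0.001],"angular":[0,0,0],"hand":1},{"translation":[0,0,0],"angular":[0,0,0],"hand":0.65},{"translation":[0,0,0],"angular":[0,0,0],"hand":0.65},{"translation":[0,0,0],"angular":[0,0,0],"hand":0.65},{"translation":[0,0,-0.015],"angular":[0,0,0],"hand":0.65},{"translation":[0,0,-0.015],"angular":[0,0,0],"hand":1},{"translation":[0,0,0],"angular":[0,0,0],"hand":1},{"translation":[0,0,0],"angular":[0,0,0],"hand":1},{"translation":[0,0,0],"angular":[0,0,0],"hand":1}]' >/dev/null
python3 -m handwheel '[{"translation":[0,0,0.01],"angular":[0,0,0],"hand":1},{"translation":[0,0,0.008],"angular":[0,0,0],"hand":1},{"translation":[0,0,0],"angular":[0,0,0],"hand":1}]';python3 -m handwheel '[{"translation":[0,0,0.003],"angular":[0,0,0],"hand":1},{"translation":[0,0,0.002],"angular":[0,0,0],"hand":1},{"translation":[0,0,0],"angular":[0,0,0],"hand":1}]';python3 -m handwheel '[{"translation":[0,0,0.002],"angular":[0,0,0],"hand":1},{"translation":[0,0,0.001],"angular":[0,0,0],"hand":1},{"translation":[0,0,0],"angular":[0,0,0],"hand":1}]'
```

```text
clock: 77.08
position: [0.5134, -0.0654, 0.0768]
ee_rot: [-0.003, 0.128, 0.992, 0.0]
contact_force: [-0.6, -0.3, -0.2]
width: -0.0
gripper_force: 0.0
clock: 77.33
position: [0.5155, -0.0659, 0.0743]
ee_rot: [-0.0, 0.128, 0.992, -0.0]
contact_force: [-0.0, -0.2, -0.2]
width: -0.0001
gripper_force: 0.0
clock: 77.58
position: [0.5158, -0.066, 0.074]
ee_rot: [0.001, 0.127, 0.992, -0.0]
contact_force: [-5.2, 0.7, 17.2]
width: -0.0003
gripper_force: 8.6
```

All three bars are seated. Now the breaker lever: lift, turn to the console heading and move over.

```bash
python3 -m handwheel '[{"translation":[0,0,-0.03],"angular":[0,0,0],"hand":1},{"translation":[0,0,-0.035],"angular":[0,0,0],"hand":1},{"translation":[0,0,-0.035],"angular":[0,0,0],"hand":1},{"translation":[0,0,-0.03],"angular":[0,0,7],"hand":1},{"translation":[0,0,-0.03],"angular":[0,0,7],"hand":1},{"translation":[0,0,-0.03],"angular":[0,0,7],"hand":1},{"translation":[0,0,0],"angular":[0,0,7],"hand":1},{"translation":[0,0,0],"angular":[0,0,7],"hand":1},{"translation":[0,0,0],"angular":[0,0,7],"hand":1},{"translation":[0,0,0],"angular":[0,0,7],"hand":1}]' >/dev/null
python3 -c "
from h import *
snap('wrist','w18')"
python3 -m handwheel '[{"translation":[0,0,0],"angular":[0,0,7],"hand":1},{"translation":[0,0,0],"angular":[0,0,7],"hand":1},{"translation":[0,0,0],"angular":[0,0,7],"hand":1},{"translation":[0,0,0],"angular":[0,0,7],"hand":1},{"translation":[0,0,0],"angular":[0,0,7],"hand":1},{"translation":[0,0,0],"angular":[0,0,7],"hand":1},{"translation":[0,0,0],"angular":[0,0,7],"hand":1},{"translation":[0,0,0],"angular":[0,0,7],"hand":1},{"translation":[0,0,0],"angular":[0,0,7],"hand":1},{"translation":[0,0,0],"angular":[0,0,7],"hand":1}]' >/dev/null
python3 -m handwheel '[{"translation":[0,0,0],"angular":[0,0,7],"hand":1},{"translation":[0,0,0],"angular":[0,0,7],"hand":1},{"translation":[0,0,0],"angular":[0,0,7],"hand":1},{"translation":[0,0,0],"angular":[0,0,7],"hand":1},{"translation":[0,0,0],"angular":[0,0,7],"hand":1},{"translation":[0,0,0],"angular":[0,0,2.4],"hand":1},{"translation":[0,0,0],"angular":[0,0,0],"hand":1},{"translation":[0,0,0],"angular":[0,0,0],"hand":1}]'
python3 - <<'E'
from console import *
x=[.4517,-.3473,.1595]; p=W(loc(-.048,.017,.026),x); q=p+.12*R.from_euler('z',x[2]).apply(n); print("start",p,"retreat",q, "end",W(loc(-.005,.017,.026),x))
s=manip.get_state(); r=rot(s['ee_rot']);print(rel([.36,-.36,.25]),np.degrees(np.arctan2(r[1,0],r[0,0])))
E
```

```text
clock: 79.97
position: [0.5155, -0.0659, 0.2614]
ee_rot: [0.0, 0.997, 0.079, -0.0]
contact_force: [-0.1, -0.6, 0.9]
width: -0.0
gripper_force: 0.0
start [ 0.39545608 -0.3391292   0.06826628] retreat [ 0.32750057 -0.35006097  0.16656453] end [ 0.43023252 -0.33353484  0.09293007]
[-200.2  265.8   11.5] 9.113182045199899
```

```bash
python3 -m handwheel '[{"translation":[-0.0243,0.028,0],"angular":[0,0,0],"hand":1},{"translation":[-0.0243,0.028,0],"angular":[0,0,0],"hand":1},{"translation":[-0.0243,0.028,0],"angular":[0,0,0],"hand":1},{"translation":[-0.0243,0.028,0],"angular":[0,0,0],"hand":1},{"translation":[-0.0243,0.028,0],"angular":[0,0,0],"hand":1},{"translation":[-0.0243,0.028,0],"angular":[0,0,0],"hand":1},{"translation":[-0.0243,0.028,0],"angular":[0,0,0],"hand":1},{"translation":[-0.0243,0.028,0],"angular":[0,0,0],"hand":1},{"translation":[-0.0243,0.028,0],"angular":[0,0,0],"hand":1},{"translation":[0,0,0],"angular":[0,0,0],"hand":1}]' >/dev/null
python3 -m handwheel '[{"translation":[0,0,0],"angular":[0,7,0],"hand":1},{"translation":[0,0,0],"angular":[0,7,0],"hand":1},{"translation":[0,0,0],"angular":[0,7,0],"hand":1},{"translation":[0,0,0],"angular":[0,7,0],"hand":1},{"translation":[0,0,0],"angular":[0,7,0],"hand":1},{"translation":[0,0,0],"angular":[0,0,0],"hand":1},{"translation":[0,0,0],"angular":[0,0,0],"hand":1}]'
python3 -c "
from h import *
print(rel([.3955,-.3391,.0683]),rot(manip.get_state()['ee_rot']).round(3))"
```

```text
clock: 81.38
position: [0.3373, -0.3493, 0.2608]
ee_rot: [-0.024, 0.951, 0.072, 0.299]
contact_force: [0.6, -0.1, 0.5]
width: -0.0002
gripper_force: 0.0
[-61.7  -0.8 191.7] [[ 0.811  0.152  0.565]
 [ 0.123 -0.988  0.089]
 [ 0.572 -0.002 -0.82 ]]
```

```bash
python3 -m handwheel '[{"translation":[-0.031,0,0],"angular":[0,0,0],"hand":1},{"translation":[-0.031,-0.001,0],"angular":[0,0,0],"hand":1},{"translation":[0,0,0.033],"angular":[0,0,0],"hand":1},{"translation":[0,0,0.033],"angular":[0,0,0],"hand":1},{"translation":[0,0,0.033],"angular":[0,0,0],"hand":1},{"translation":[0,0,0.033],"angular":[0,0,0],"hand":1},{"translation":[0,0,0.033],"angular":[0,0,0],"hand":1},{"translation":[0,0,0],"angular":[0,0,0],"hand":1},{"translation":[0,0,0],"angular":[0,0,0],"hand":1}]'
python3 -c "
from h import *
print(rel([.3955,-.3391,.0683]))"
```

```text
clock: 82.13
position: [0.384, -0.3394, 0.0904]
ee_rot: [-0.025, 0.951, 0.077, 0.299]
contact_force: [1.0, -0.1, -0.1]
width: -0.0003
gripper_force: 0.0
[-3.3  1.6 24.7]
```

```bash
python3 -m handwheel '[{"translation":[-0.003,0.001,0.012],"angular":[0,0,0],"hand":1},{"translation":[0,0,0.012],"angular":[0,0,0],"hand":1},{"translation":[0,0,0],"angular":[0,0,0],"hand":1},{"translation":[0,0,0],"angular":[0,0,0],"hand":1}]'
python3 -c "
from h import *
snap('wrist','w19');print(rel([.3955,-.3391,.0683]))"
```

```text
clock: 82.47
position: [0.3939, -0.341, 0.0709]
ee_rot: [-0.022, 0.951, 0.076, 0.3]
contact_force: [-0.6, -0.5, 0.3]
width: 0.0001
gripper_force: 0.0
[ 0.2 -1.8  3.4]
```

```bash
python3 -m handwheel '[{"translation":[0,-0.001,0.003],"angular":[0,0,0],"hand":1},{"translation":[0.008,0,0],"angular":[0,0,0],"hand":1},{"translation":[0.007,0,0],"angular":[0,0,0],"hand":1},{"translation":[0.006,0,0],"angular":[0,0,0],"hand":1},{"translation":[0,0,0],"angular":[0,0,0],"hand":1}]'
python3 -m handwheel '[{"translation":[0.006,0,0],"angular":[0,0,0],"hand":1},{"translation":[0.006,0,0],"angular":[0,0,0],"hand":1},{"translation":[0.005,0,0],"angular":[0,0,0],"hand":1},{"translation":[0.005,0,0],"angular":[0,0,0],"hand":1},{"translation":[0,0,0],"angular":[0,0,0],"hand":1}]'
python3 -c "
from h import *
snap('wrist','w20');print(rel([.4302,-.3335,.0929]))"
```

```text
clock: 82.93
position: [0.4125, -0.3369, 0.0803]
ee_rot: [-0.022, 0.951, 0.075, 0.3]
contact_force: [0.6, -0.5, -0.2]
width: -0.0001
gripper_force: 0.2
clock: 83.35
position: [0.4305, -0.3336, 0.0925]
ee_rot: [-0.023, 0.951, 0.075, 0.3]
contact_force: [0.3, -0.4, 0.9]
width: -0.0
gripper_force: 0.0
[ 0.6 -0.  -0.6]
```

```bash
python3 -m handwheel '[{"translation":[0.003,0,0],"angular":[0,0,0],"hand":1},{"translation":[0.002,0,0],"angular":[0,0,0],"hand":1},{"translation":[0,0,0],"angular":[0,0,0],"hand":1}]'
python3 -m handwheel '[{"translation":[-0.02,0,0],"angular":[0,0,0],"hand":1},{"translation":[-0.025,0,0],"angular":[0,0,0],"hand":1},{"translation":[0,0,-0.03],"angular":[0,0,0],"hand":1},{"translation":[0,0,-0.03],"angular":[0,0,0],"hand":1},{"translation":[0,0,0],"angular":[0,0,0],"hand":1},{"translation":[0,0,0],"angular":[0,0,0],"hand":1}]'
python3 -c "
from h import *
print(rel([.4382,-.374,.1129]))"
```

```text
clock: 83.65
position: [0.4329, -0.3328, 0.0938]
ee_rot: [-0.023, 0.951, 0.075, 0.299]
contact_force: [-3.4, -1.7, -1.3]
width: 0.0002
gripper_force: 2.0
clock: 84.15
position: [0.363, -0.3455, 0.1191]
ee_rot: [-0.022, 0.951, 0.074, 0.3]
contact_force: [0.1, -0.3, -0.7]
width: 0.0002
gripper_force: 0.0
[53.6 39.7 45.3]
```

```bash
python3 -m handwheel '[{"translation":[0,0.02,-0.01],"angular":[0,0,0],"hand":1},{"translation":[0.027,0.02,0],"angular":[0,0,0],"hand":1},{"translation":[0.027,0,0],"angular":[0,0,0],"hand":1},{"translation":[0,0,0.025],"angular":[0,0,0],"hand":1},{"translation":[0,0,0.025],"angular":[0,0,0],"hand":1},{"translation":[0,0,0],"angular":[0,0,0],"hand":1},{"translation":[0,0,0],"angular":[0,0,0],"hand":1}]'
python3 - <<'E'
from h import *
from console import W,loc
im,st=snap('wrist','w21'); print(rel([.4382,-.374,.1129]))
x=[.4517,-.3473,.1595]
def rect(f):  # rectify breaker face
    C=cam("wrist",ld(f)); q=[(-.03,.036),(.043,.036),(.043,.0),(-.03,.0)]
    s=np.float32([w2px(C,W(loc(a,y,.018),x)) for a,y in q]); d=np.float32([[0,73],[0,0],[36,0],[36,73]])
    return cv2.cvtColor(cv2.warpPerspective(cv2.imread("pics/%s.png"%f),cv2.getPerspectiveTransform(s,d),(36,73)),cv2.COLOR_BGR2GRAY)
a,b,c=rect("w2"),rect("w3"),rect("w21")
for r in(a,b,c): print([int(v) for v in r[::5,6:30].mean(1)], [int(v) for v in r[::5,1:5].mean(1)])
print("diff to on",np.abs(c.astype(int)-a).mean(),"diff to off",np.abs(c.astype(int)-b).mean())
E
```

```text
clock: 84.73
position: [0.4362, -0.371, 0.1145]
ee_rot: [-0.026, 0.951, 0.075, 0.299]
contact_force: [0.1, -0.1, 0.4]
width: 0.0004
gripper_force: 0.0
[0.1 2.3 3.1]
[231, 154, 154, 52, 36, 31, 43, 42, 18, 26, 31, 33, 36, 39, 71] [230, 231, 231, 222, 209, 210, 79, 46, 207, 214, 211, 211, 227, 228, 83]
[233, 155, 155, 48, 37, 36, 32, 32, 31, 32, 31, 30, 38, 41, 39] [232, 232, 232, 223, 209, 212, 213, 212, 213, 213, 157, 42, 41, 27, 44]
[231, 154, 154, 50, 36, 33, 42, 43, 18, 27, 31, 34, 35, 33, 107] [231, 231, 231, 222, 210, 212, 86, 62, 211, 212, 216, 213, 225, 227, 63]
diff to on 6.111111111111111 diff to off 19.751902587519027
```

The picture matches the earlier "on" view: the lever is up. Retreat and hand in.

```bash
python3 -m handwheel '[{"translation":[0,0,-0.03],"angular":[0,0,0],"hand":1},{"translation":[0,0,-0.035],"angular":[0,0,0],"hand":1},{"translation":[0,0,-0.035],"angular":[0,0,0],"hand":1},{"translation":[0,0,-0.03],"angular":[0,0,0],"hand":1},{"translation":[0,0,0],"angular":[0,0,0],"hand":1},{"translation":[0,0,0],"angular":[0,0,0],"hand":1}]'
python3 -c "
from rig import manip
print(manip.sign_off())"
```

```text
clock: 85.28
position: [0.3613, -0.3863, 0.2247]
ee_rot: [-0.021, 0.951, 0.074, 0.3]
contact_force: [-0.2, 0.5, -0.5]
width: 0.0001
gripper_force: 0.0
the job is handed in; nothing more can be done
None
```

The job is done and handed in at about 85 s: breaker tripped first, nut freed clockwise (left-hand thread), plate pushed home and clamped again, all three bars flat in nests 0, 1 and 3, and the lever back up; no verdict came back.

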